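# Screw the lid onto the sprung pot

### The arm

A 6-joint arm with a two-finger parallel gripper is mounted at the origin on the work surface; the furniture and walls round the work are solid. World frame = base frame: x ahead of the robot, y to its left, z up, the work surface at z = 0. Lengths are in m, angles in rad, forces in N, time in s.
With the tool pointing down it reaches from about 0.325 to 1 m from the base axis. Payload 5.1 kg.
Tool frame: the origin (TCP) lies at the very end of the fingers, on their centre line; the grasp point (between the pads) lies 19 mm behind it (robot.grip_depth is the distance from the TCP to the grasp point, in m); z points along the fingers, y is the direction in which the jaws open and shut (so a half turn about z gives the same grasp; the last joint's range is limited). The gripper opens to 85 mm and grips with 20 to 120 N. Pads are 22 mm wide; open, the fingers measure 114 mm over their backs; the gripper's body (76 mm by 85 mm) begins 54 mm behind the grasp point. The pads swing forward as they close: fully open they stand 13 mm farther back than shut.
Start: joints at [1.04, 0.124, 1.65, -0, 1.367, -0.083], TCP at [0.281, 0.586, 0.231] pointing down, gripper open.
Joint ranges: [-2.61, 2.61], [-1.02, 2.33], [0.03, 2.71], [-1.35, 4.49], [0.32, 2.68], [-2.91, 2.91]. Speed limits (rad/s): [2.57, 2.57, 3.14, 3.14, 3.14, 3.14].

### API

Orientations are given as [roll, pitch, yaw] about the fixed x, y, z axes, in that order (R = Rz(yaw) Ry(pitch) Rx(roll)).
In Python, from cell import robot, viewer gives the robot as it stands. The module is installed in compiled form; this text tells all that it offers.
- The arm moves only by the tool send_rows, never from a script. Its argument "moves" is a list of rows, each an object of numbers: "dx", "dy", "dz": the shift along the tool's x, y, z in cm; "rx", "ry", "rz": the turn, a rotation vector about the tool's x, y, z in degrees. A call has exactly 8 rows; each row shifts and turns the commanded pose from where the row before left it, along the tool's axes as they then stand; what a row does not reach is not made up. A row lasts 1/10 s, in which the tool goes at most 50 mm and 8.59 degrees, less where a joint would pass 70% of its speed; a pose out of reach is approached as far as the arm can. A call with a gripper value outside its range is refused whole. "gripper" is the opening, from -1 (shut) to 1 (fully open), set as the call begins (left out, the last holds). The fingers move at their own pace and stop on an object; "grip_force" is the grip in N (left out, the last holds). Time passes only in rows, so rows that do not move let the fingers close, or fill a call up. It gives the time, the measured TCP pose, the force and the opening at its end, in the units of the state.
- robot.observe(): the state, without advancing time (a new reading comes with each control period).
- viewer.camera(name): name is "scene" or "top" or "wrist"; returns the picture (384x512x3 uint8, blue, green, red); there is no depth.
- viewer.camera_model(name): a dict with "intrinsics" (3x3 intrinsics, pixels), "T" (4x4, takes a point from camera to world coordinates). Camera axes: x right, y down, z forward; pixel columns grow to the right and rows downward; lengths in m; the calibration is good to about 2 mm. A picture is of the moment at which its call begins: read the wrist's pose just before it. camera_model takes no time and is no camera call; for the wrist camera it gives the pose at the moment of the call.
- robot.hand_in(): hands the job in, once; it reports no verdict.
The state is a dict: "clock": time; "qpos": joint angles; "qd": joint speeds; "tau": joint torques, N m; "tcp_pos": TCP position; "orientation": TCP orientation; "wrist_force": force on the tool from outside, world axes, zero at the start; "moment": the same for the moment, N m; "width": finger opening in m.
Only numpy, scipy, OpenCV 4.12 (cv2) and the standard library are available. Lean on these libraries where they do the work, as an engineer would, in place of code of your own. Each camera call takes 0.05 s, during which the arm holds its last target.

### The job

Put the loose grey lid on the open white pot that is clamped in the sprung stand, screw it clockwise fully home so that it sits level, and let go of it. Work gently: unless it has dropped in at once, turn the lid backward until you feel it drop into the thread, then screw it forward, and do not wrench it against the stops. Leave the tin, the tester pot and the tape roll where they are.

Things in the scene. Friction and masses are not known exactly. Their poses are not given: they have to be found in the camera images.
- lid_mid (a point): Centre of the loose grey ribbed screw lid (58 mm wide, 30 mm tall, about 45 g), half-way up; z its axis, up. It stands mouth down on the worktop. Hollow: 48 mm inside, 26 mm deep. Three round lugs, 3 mm thick, 120 degrees apart, stick inward to 19.7 mm from the axis, 4 mm above its lower edge. Grip it across its diameter from above
- lid: The same lid; this origin is on its axis at its lower edge, z up. Screwing it home takes about 0.15 N m; above about 0.4 N m the thread is being forced. A grip of about 7 N turns it and slips before that; a firm grip does not
- pot_mouth (a point): Centre of the rim of the open white pot, z up, 130 mm above the worktop while nothing presses on it. Neck 37 mm wide, 45 mm over the threads; pot body 54 mm wide from 32 mm below the rim down. How far the pot is turned in its clamp is not known; the orientation of this point does not show it. A sprung rubber disc stands 4.8 mm out of the mouth: 2.5 N to push, 6 N with the lid home
- pot_thread (a point): Point on the pot's axis, 13 mm below the rim, level with the thread starts. Three ridges, 120 degrees apart, 2.5 mm thick, each run clockwise (from above) 5 mm down in 76 degrees to an upright stop; behind the stop a ramp falls 22 degrees further, then comes a 20 degree gap. On the ridges a lid's centre is 4 mm below to 1 mm above the rim (clockwise it jams on the stops), on a ramp 2 to 6 mm below
- pot_shoulder (a point): Point on the pot's axis, 32 mm below the rim. Turned counter-clockwise (at most 100 degrees) it climbs ridge or ramp, may fall 2 mm from a ramp's crest to a ridge, and at the ridge starts drops 6.5 mm into the gaps: centre 6 mm below the rim, more if pressed. Further back it climbs out again. From the gap up to 95 degrees clockwise draw it home: lugs on the stops, centre 9 to 10 mm below the rim
- nest: The grey cup with black foot that clamps the pot, 72 mm wide, with the pot in it. Its origin is on the pot's axis, 112 mm below the rim; z up. It slides straight down on a spring, at most 20 mm: about 1 N to start, then 0.3 N per mm; it does not turn. About 4 N of press is right for finding the thread
- stand: The fixed steel base plate of the sprung stand, 112 x 112 x 12 mm, on the worktop; origin at the centre of its underside
- tin_mid (a point): Centre of a small paint tin, 60 mm wide, 55 mm tall, loose; leave alone
- tester_mid (a point): Centre of a closed tester pot, 49 mm wide, 60 mm tall, loose; leave alone
- roll_mid (a point): Centre of a masking tape roll lying flat, 90 mm wide, 19 mm tall, loose; leave alone
There are look-alikes about, which are no part of the job. Of the things like the lid, leave any that is pink or red; of the rest the smaller one is meant.

How it is judged:
By the outcome, as a careful person would: the job done as asked, in the order asked, and still so for the second after the job is handed in, with the robot touching nothing.
It also fails if it takes over 72 s, if anything falls off the work surface, if the arm or the gripper's body presses on something with over 40 N, if the wrist force passes 120 N, or if a joint passes its speed limit or range.

## Working session

There is one attempt and no reset: what is moved stays moved. The work goes in short steps, Python scripts to look and compute and a tool call to move; the robot and the scene stay as the last step left them, time stands still between calls to the robot, and variables do not carry over. Pictures are saved under pics/ and viewed, and the job is handed in when it is done.

Besides the shell and the picture viewer there is one more tool, called after "Emit:" as name(argument=value, ...), one argument or row to a line, values as JSON. send_rows: Moves the arm, as the interface text tells. Its arguments: {"type":"object","properties":{"moves":{"type":"array"},"gripper":{"type":"number"},"grip_force":{"type":"number"}},"required":["moves"]}

```bash
mkdir -p pics; ls; python3 - <<'E'
from cell import robot, viewer
import cv2, numpy as np
np.set_printoptions(precision=4,suppress=True)
s=robot.observe()
for k,v in s.items(): print(k,v)
for n in ["scene","top","wrist"]:
    m=viewer.camera_model(n); print(n,np.array(m["intrinsics"]),np.array(m["T"]))
    cv2.imwrite(f"pics/{n}0.png",viewer.camera(n))
E
```

```text
pics
clock 0.0
qpos [ 1.0404  0.1245  1.6517 -0.      1.3675 -0.0826]
qd [ 0.0004 -0.0008 -0.0001 -0.0016  0.0003  0.0013]
tau [ -0.     -42.3644 -36.5438  -0.0002   0.0074   0.    ]
tcp_pos [0.2812 0.5854 0.23  ]
orientation [-3.1395 -0.0002  2.6938]
wrist_force [ 0.4529 -0.3529 -0.2768]
moment [-0.0282 -0.0227  0.0259]
width 0.08554547285857986
scene [[400.4795   0.     256.5295]
 [  0.     400.4795 193.6318]
 [  0.       0.       1.    ]] [[ 0.8347 -0.3858  0.3931  0.0561]
 [-0.5507 -0.5917  0.5887 -0.5735]
 [ 0.0055 -0.7079 -0.7063  0.7797]
 [ 0.      0.      0.      1.    ]]
top [[384.7719   0.     252.805 ]
 [  0.     384.7719 187.5806]
 [  0.       0.       1.    ]] [[-0.0096 -0.9837  0.1793  0.2562]
 [-0.9999  0.0108  0.0057 -0.0514]
 [-0.0075 -0.1792 -0.9838  1.1359]
 [ 0.      0.      0.      1.    ]]
wrist [[268.8961   0.     257.0304]
 [  0.     268.8961 194.5028]
 [  0.       0.       1.    ]] [[ 0.433   0.8654  0.252   0.2174]
 [ 0.9014 -0.4151 -0.1232  0.616 ]
 [-0.002   0.2805 -0.9598  0.3726]
 [ 0.      0.      0.      1.    ]]
```

View pics/scene0.png

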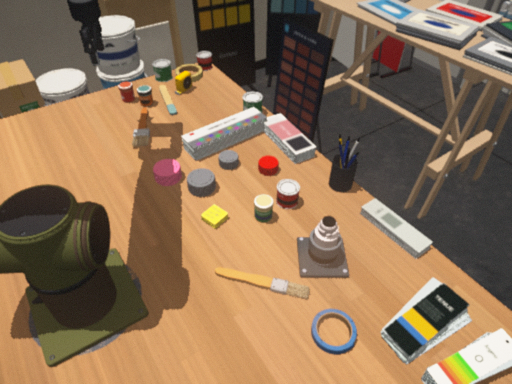

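View pics/top0.png

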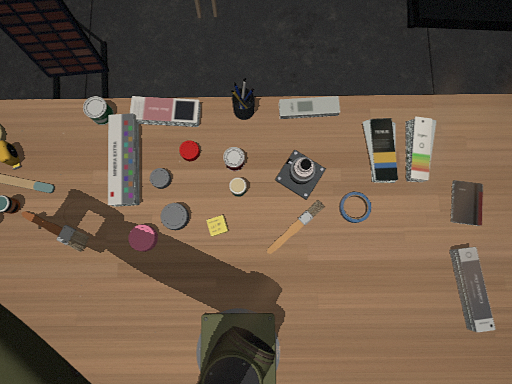

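View pics/wrist0.png

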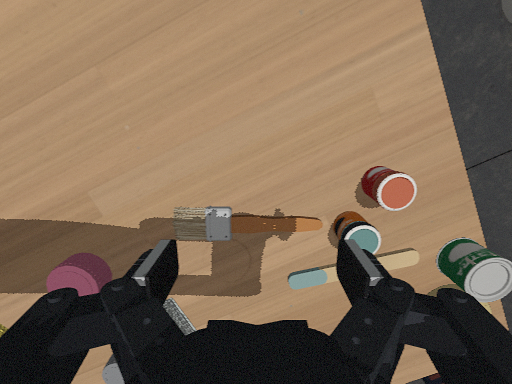

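The top view shows two grey lids: the smaller at about (160,178), which is (229,158) in scene, and a larger one at (175,215). The pot in its stand is at (302,168) top and (325,240) scene. I'll zoom in to get exact pixels.

```bash
python3 - <<'E'
import cv2, numpy as np
t=cv2.imread('pics/top0.png'); s=cv2.imread('pics/scene0.png')
f=lambda im,x,y,r,k: cv2.resize(im[y-r:y+r,x-r:x+r],None,fx=k,fy=k,interpolation=cv2.INTER_NEAREST)
a=np.hstack([f(t,160,178,20,9),f(t,302,170,20,9)]); b=np.hstack([f(s,229,158,20,9),f(s,325,235,20,9)])
cv2.imwrite('pics/z0.png',cv2.resize(np.vstack([a,b]),(600,600)))
E
```

```text
(no output)
```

View pics/z0.png

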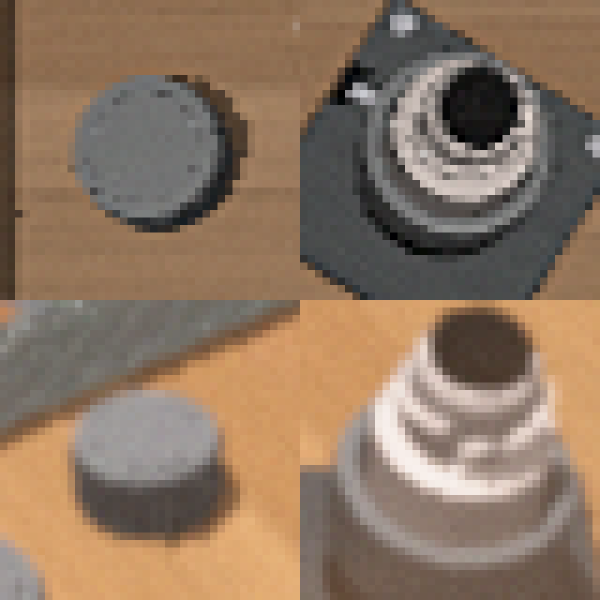

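```bash
cat > h.py <<'E'
import cv2, numpy as np
np.set_printoptions(precision=4,suppress=True)
from cell import robot, viewer
def ray(name,u,v,m=None):
    m=m or viewer.camera_model(name); T=np.array(m["T"]);K=np.array(m["intrinsics"])
    d=T[:3,:3]@np.linalg.solve(K,[u,v,1.]); return T[:3,3],d
def onz(name,u,v,z,m=None):
    o,d=ray(name,u,v,m); return o+d*(z-o[2])/d[2]
def proj(name,p,m=None):
    m=m or viewer.camera_model(name); T=np.array(m["T"]);K=np.array(m["intrinsics"])
    q=K@(T[:3,:3].T@(np.array(p)-T[:3,3])); return q[:2]/q[2]
def isect(rays):
    A=0;b=0
    for o,d in rays:
        d=d/np.linalg.norm(d);P=np.eye(3)-np.outer(d,d);A=A+P;b=b+P@o
    return np.linalg.solve(A,b)
def blob(mask,u,v):
    n,l,st,c=cv2.connectedComponentsWithStats(mask.astype(np.uint8),connectivity=4)
    k=l[int(v),int(u)]; cs,_=cv2.findContours((l==k).astype(np.uint8),0,cv2.CHAIN_APPROX_NONE)
    e=cv2.fitEllipse(cs[0]) if len(cs[0])>5 else None
    return c[k],st[k],e
E
python3 - <<'E'
from h import *
t=cv2.imread('pics/top0.png'); s=cv2.imread('pics/scene0.png')
def grey(im,lo,hi,sat): 
    h=cv2.cvtColor(im,cv2.COLOR_BGR2HSV); return (h[...,1]<sat)&(h[...,2]>lo)&(h[...,2]<hi)
for n,im,pl,pd,lo in (("top",t,(159,177),(304,163),85),("scene",s,(229,155),(324,222),120)):
    print(n,im[pl[1],pl[0]],im[pd[1],pd[0]])
    c,st,e=blob(grey(im,lo,256,60),*pl); print("lid",c,st,e,onz(n,*c,0.03))
    d=cv2.cvtColor(im,cv2.COLOR_BGR2GRAY)
    c,st,e=blob(d<d[pd[1],pd[0]]+25,*pd); print("disc",c,st,e,onz(n,*c,0.1348))
E
```

```text
top [115 115 114] [21 24 23]
lid [158.9414 177.1897] [150 168  19  20 290] ((158.9380340576172, 177.18284606933594), (17.90748405456543, 18.942901611328125), 42.18034744262695) [0.4919 0.2308 0.03  ]
disc [305.4815 163.9383] [301 159  10  11  81] ((305.4755859375, 163.93301391601562), (8.92477035522461, 9.826730728149414), 157.19590759277344) [ 0.5013 -0.1869  0.1348]
scene [155 155 157] [46 53 71]
lid [227.8021 155.8289] [219 150  19  13 187] ((227.7564697265625, 155.8029022216797), (11.447455406188965, 18.531705856323242), 88.50504302978516) [0.4891 0.228  0.03  ]
disc [328.6064 221.0745] [323 217  12   9  94] ((328.6020202636719, 221.06228637695312), (8.533477783203125, 11.889355659484863), 100.6036376953125) [ 0.4982 -0.1894  0.1348]
```

Emit:
send_rows(
  moves=[
    {"rz": 8.04},
    {"rz": 8.04},
    {"rz": 8.04},
    {"rz": 8.04},
    {"rz": 8.04},
    {"rz": 8.04},
    {"rz": 8.04},
    {"rz": 8.04},
  ],
  gripper=1,
)

```text
invalid input at $.moves[0]: expected keys dx, dy, dz, rx, ry, rz
```

```bash
python3 - <<'E'
from h import *
s=robot.observe(); print(s["clock"],s["tcp_pos"],s["orientation"],s["qpos"])
for u,v in ((174,215),(189,150),(140,178)): print(onz("top",u,v,0.03))
E
```

```text
0.15 [0.2812 0.5855 0.2303] [-3.14   -0.0002  2.6938] [ 1.0404  0.1244  1.6513  0.      1.3675 -0.0826]
[0.3798 0.1834 0.03  ]
[0.5736 0.144  0.03  ]
[0.4901 0.2866 0.03  ]
```

Emit:
send_rows(
  moves=[
    {"dx": 0,"dy": 0,"dz": 0,"rx": 0,"ry": 0,"rz": 8.04},
    {"dx": 0,"dy": 0,"dz": 0,"rx": 0,"ry": 0,"rz": 8.04},
    {"dx": 0,"dy": 0,"dz": 0,"rx": 0,"ry": 0,"rz": 8.04},
    {"dx": 0,"dy": 0,"dz": 0,"rx": 0,"ry": 0,"rz": 8.04},
    {"dx": 0,"dy": 0,"dz": 0,"rx": 0,"ry": 0,"rz": 8.04},
    {"dx": 0,"dy": 0,"dz": 0,"rx": 0,"ry": 0,"rz": 8.04},
    {"dx": 0,"dy": 0,"dz": 0,"rx": 0,"ry": 0,"rz": 8.04},
    {"dx": 0,"dy": 0,"dz": 0,"rx": 0,"ry": 0,"rz": 8.04},
  ],
  gripper=1,
)

```text
clock: 0.95
tcp_pos: [0.2813, 0.5857, 0.2308]
orientation: [-3.141, 0.001, 1.565]
wrist_force: [0.1, -0.6, 0.3]
width: 0.0853
```

```bash
python3 - <<'E'
from h import *
s=robot.observe(); print(s["clock"],s["tcp_pos"],s["orientation"],s["qpos"])
E
```

```text
0.95 [0.2813 0.5857 0.2308] [-3.1411  0.0007  1.5654] [1.0404 0.1241 1.6509 0.     1.3675 1.0458]
```

Emit:
send_rows(
  moves=[
    {"dx": -2.0,"dy": 1.2,"dz": 0,"rx": 0,"ry": 0,"rz": 0},
    {"dx": -4.2,"dy": 2.5,"dz": 0,"rx": 0,"ry": 0,"rz": 0},
    {"dx": -4.2,"dy": 2.5,"dz": 0,"rx": 0,"ry": 0,"rz": 0},
    {"dx": -4.2,"dy": 2.5,"dz": 0,"rx": 0,"ry": 0,"rz": 0},
    {"dx": -4.2,"dy": 2.5,"dz": 0,"rx": 0,"ry": 0,"rz": 0},
    {"dx": -4.2,"dy": 2.5,"dz": 0,"rx": 0,"ry": 0,"rz": 0},
    {"dx": -4.2,"dy": 2.5,"dz": 0,"rx": 0,"ry": 0,"rz": 0},
    {"dx": -4.2,"dy": 2.5,"dz": 0,"rx": 0,"ry": 0,"rz": 0},
  ],
  gripper=1,
)

```text
clock: 1.75
tcp_pos: [0.4691, 0.2701, 0.2312]
orientation: [3.142, -0.0, 1.571]
wrist_force: [0.4, 0.4, 0.5]
width: 0.0853
```

Emit:
send_rows(
  moves=[
    {"dx": -2.0,"dy": 1.0,"dz": 1,"rx": 0,"ry": 0,"rz": 0},
    {"dx": -1.5,"dy": 0.8,"dz": 2,"rx": 0,"ry": 0,"rz": 0},
    {"dx": -0.8,"dy": 0.6,"dz": 3,"rx": 0,"ry": 0,"rz": 0},
    {"dx": 0,"dy": 0,"dz": 2,"rx": 0,"ry": 0,"rz": 0},
    {"dx": 0,"dy": 0,"dz": 1,"rx": 0,"ry": 0,"rz": 0},
    {"dx": 0,"dy": 0,"dz": 0,"rx": 0,"ry": 0,"rz": 0},
    {"dx": 0,"dy": 0,"dz": 0,"rx": 0,"ry": 0,"rz": 0},
    {"dx": 0,"dy": 0,"dz": 0,"rx": 0,"ry": 0,"rz": 0},
  ],
  gripper=1,
)

```text
clock: 2.55
tcp_pos: [0.4935, 0.2296, 0.143]
orientation: [3.139, -0.001, 1.572]
wrist_force: [0.7, 0.0, 0.0]
width: 0.0854
```

```bash
python3 - <<'E'
from h import *
s=robot.observe(); print(s["clock"],s["tcp_pos"],s["orientation"],s["qpos"])
m=viewer.camera_model("wrist"); print(np.array(m["T"]))
im=viewer.camera("wrist"); cv2.imwrite("pics/wrist1.png",im)
for p in ((.4905,.2294,.03),s["tcp_pos"]): print(proj("wrist",p,m))
E
```

```text
2.55 [0.4935 0.2296 0.143 ] [ 3.139  -0.0009  1.5717] [ 0.3368 -0.0387  1.9715 -0.      1.2061  0.3359]
[[ 1.      0.0003  0.0023  0.4935]
 [ 0.0009 -0.96   -0.2801  0.3003]
 [ 0.0021  0.2801 -0.96    0.2855]
 [ 0.      0.      0.      1.    ]]
[253.3249 190.9643]
[256.2654 242.58  ]
```

View pics/wrist1.png

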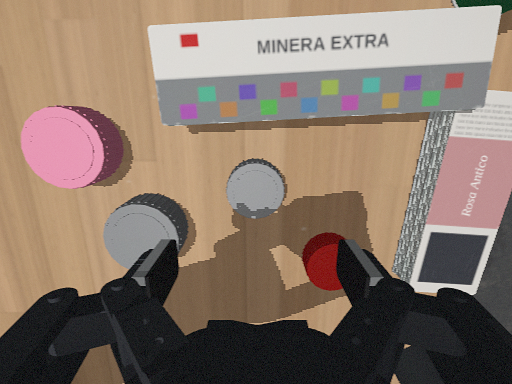

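The wrist view shows the smaller grey lid at about (255,189), with its lower edge in shadow. The larger lid is at (145,235), the pink one at (65,147) and the red one at (328,262).

```bash
python3 - <<'E'
from h import *
im=cv2.imread("pics/wrist1.png"); m=viewer.camera_model("wrist")
h=cv2.cvtColor(im,cv2.COLOR_BGR2HSV)
mask=((h[...,1]<40)&(h[...,2]>60)); mask[:150]=0;mask[240:]=0;mask[:,:215]=0;mask[:,300:]=0
c,st,e=blob(mask,255,185); print(c,st,e)
cv2.imwrite("pics/z1.png",cv2.resize(im[145:235,205:305],None,fx=6,fy=6,interpolation=cv2.INTER_NEAREST))
for z in (0.03,): print(onz("wrist",*e[0],z,m), onz("wrist",*c,z,m))
E
```

```text
[254.7854 188.6887] [ 226  159   59   60 2698] ((254.74722290039062, 188.6677703857422), (56.870704650878906, 58.65635681152344), 167.24713134765625)
[0.4919 0.2317 0.03  ] [0.4919 0.2317 0.03  ]
```

View pics/z1.png

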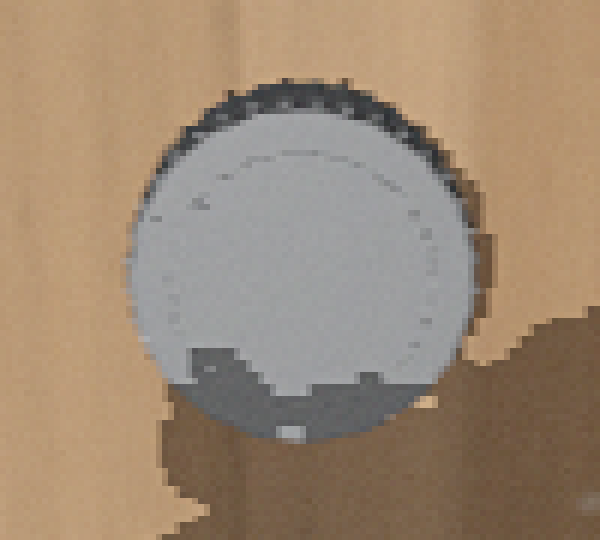

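Emit:
send_rows(
  moves=[
    {"dx": 0,"dy": -0.1,"dz": 2,"rx": 0,"ry": 0,"rz": 0},
    {"dx": 0,"dy": -0.1,"dz": 3,"rx": 0,"ry": 0,"rz": 0},
    {"dx": 0,"dy": 0,"dz": 3,"rx": 0,"ry": 0,"rz": 0},
    {"dx": 0,"dy": 0,"dz": 2.5,"rx": 0,"ry": 0,"rz": 0},
    {"dx": 0,"dy": 0,"dz": 2,"rx": 0,"ry": 0,"rz": 0},
    {"dx": 0,"dy": 0,"dz": 0.9,"rx": 0,"ry": 0,"rz": 0},
    {"dx": 0,"dy": 0,"dz": 0,"rx": 0,"ry": 0,"rz": 0},
    {"dx": 0,"dy": 0,"dz": 0,"rx": 0,"ry": 0,"rz": 0},
  ],
  gripper=1,
)

```text
clock: 3.4
tcp_pos: [0.4916, 0.2294, 0.0086]
orientation: [3.14, -0.001, 1.571]
wrist_force: [-0.4, -0.2, 0.0]
width: 0.0857
```

```bash
python3 - <<'E'
from h import *
s=robot.observe(); print(s["clock"],s["tcp_pos"],s["orientation"],s["wrist_force"])
m=viewer.camera_model("wrist"); im=viewer.camera("wrist"); cv2.imwrite("pics/wrist2.png",im)
print(proj("wrist",(.4915,.230,.03),m))
E
```

```text
3.4 [0.4916 0.2294 0.0086] [ 3.1397 -0.0007  1.5714] [-0.3544 -0.1936  0.0159]
[255.9516 260.6201]
```

View pics/wrist2.png

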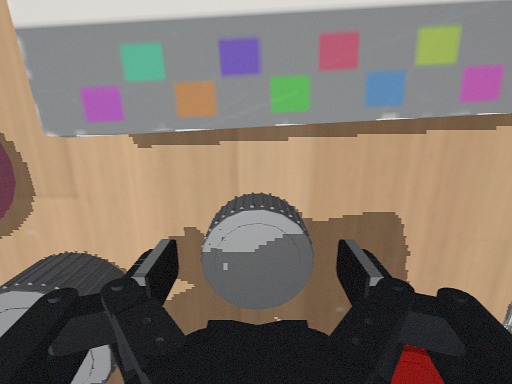

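Lid top circle spans columns 203–312 and rows 207–308, centre about (257.5,258). The fingertips at 178 and 337 are centred on it. I'll lower 4 mm and close.

Emit:
send_rows(
  moves=[
    {"dx": 0.1,"dy": 0,"dz": 0.3,"rx": 0,"ry": 0,"rz": 0},
    {"dx": 0,"dy": 0,"dz": 0.1,"rx": 0,"ry": 0,"rz": 0},
    {"dx": 0,"dy": 0,"dz": 0,"rx": 0,"ry": 0,"rz": 0},
    {"dx": 0,"dy": 0,"dz": 0,"rx": 0,"ry": 0,"rz": 0},
    {"dx": 0,"dy": 0,"dz": 0,"rx": 0,"ry": 0,"rz": 0},
    {"dx": 0,"dy": 0,"dz": 0,"rx": 0,"ry": 0,"rz": 0},
    {"dx": 0,"dy": 0,"dz": 0,"rx": 0,"ry": 0,"rz": 0},
    {"dx": 0,"dy": 0,"dz": 0,"rx": 0,"ry": 0,"rz": 0},
  ],
  gripper=0.3,
  grip_force=20,
)

```text
clock: 4.25
tcp_pos: [0.4913, 0.2303, 0.0042]
orientation: [3.14, -0.001, 1.571]
wrist_force: [-0.6, 0.6, 5.7]
width: 0.0573
```

```bash
python3 - <<'E'
from h import *
s=robot.observe(); print(s["clock"],s["tcp_pos"],s["orientation"],s["wrist_force"],s["moment"],s["width"])
m=viewer.camera_model("wrist"); im=viewer.camera("wrist"); cv2.imwrite("pics/wrist3.png",im)
E
```

```text
4.25 [0.4913 0.2303 0.0042] [ 3.1403 -0.0006  1.5712] [-0.5622  0.5905  5.6553] [0.0904 0.1014 0.0109] 0.057345383115647144
```

View pics/wrist3.png

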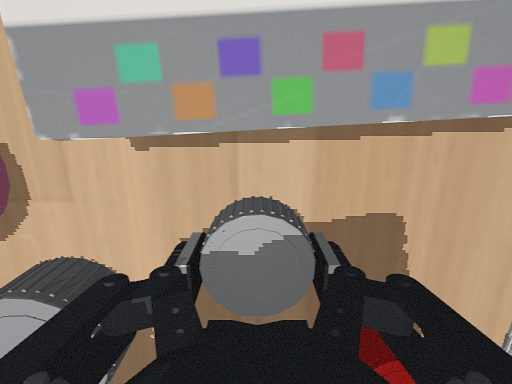

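Emit:
send_rows(
  moves=[
    {"dx": 0,"dy": 0,"dz": -0.5,"rx": 0,"ry": 0,"rz": 0},
    {"dx": 0,"dy": 0,"dz": -2,"rx": 0,"ry": 0,"rz": 0},
    {"dx": 0,"dy": 0,"dz": -3,"rx": 0,"ry": 0,"rz": 0},
    {"dx": 0,"dy": 0,"dz": -4,"rx": 0,"ry": 0,"rz": 0},
    {"dx": 0,"dy": 0,"dz": -4,"rx": 0,"ry": 0,"rz": 0},
    {"dx": 0,"dy": 0,"dz": -4,"rx": 0,"ry": 0,"rz": 0},
    {"dx": -1,"dy": 0,"dz": -3,"rx": 0,"ry": 0,"rz": 0},
    {"dx": -2,"dy": 0,"dz": -1.5,"rx": 0,"ry": 0,"rz": 0},
  ],
)

```text
clock: 5.1
tcp_pos: [0.4916, 0.2006, 0.2269]
orientation: [3.137, -0.002, 1.573]
wrist_force: [0.3, -0.3, -0.2]
width: 0.0572
```

```bash
python3 - <<'E'
from h import *
s=robot.observe(); print(s["clock"],s["tcp_pos"],s["orientation"],s["wrist_force"],s["moment"],s["width"])
m=viewer.camera_model("wrist"); im=viewer.camera("wrist"); cv2.imwrite("pics/wrist4.png",im)
E
```

```text
5.1 [0.4916 0.2006 0.2269] [ 3.137  -0.0015  1.573 ] [ 0.2624 -0.2716 -0.1874] [-0.0522 -0.0475  0.0328] 0.05721048037630553
```

View pics/wrist4.png

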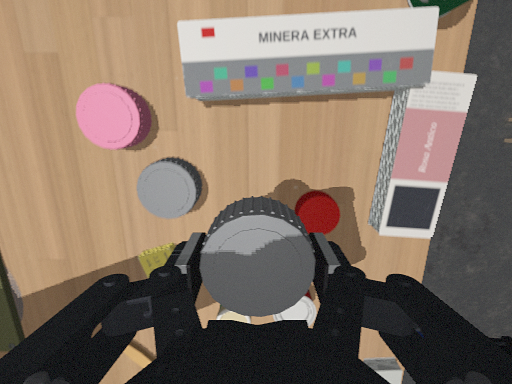

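Emit:
send_rows(
  moves=[
    {"dx": -3,"dy": 0.1,"dz": -1,"rx": 0,"ry": 0,"rz": 0},
    {"dx": -4.8,"dy": 0.1,"dz": -1,"rx": 0,"ry": 0,"rz": 0},
    {"dx": -4.9,"dy": 0.1,"dz": 0,"rx": 0,"ry": 0,"rz": 0},
    {"dx": -4.9,"dy": 0.1,"dz": 0,"rx": 0,"ry": 0,"rz": 0},
    {"dx": -4.9,"dy": 0.1,"dz": 0,"rx": 0,"ry": 0,"rz": 0},
    {"dx": -4.9,"dy": 0.1,"dz": 0,"rx": 0,"ry": 0,"rz": 0},
    {"dx": -4.9,"dy": 0.1,"dz": 0,"rx": 0,"ry": 0,"rz": 0},
    {"dx": -4.9,"dy": 0.1,"dz": 0,"rx": 0,"ry": 0,"rz": 0},
  ],
)

```text
clock: 5.95
tcp_pos: [0.4979, -0.1737, 0.2422]
orientation: [-3.14, -0.001, 1.571]
wrist_force: [0.3, 0.4, -1.5]
width: 0.0572
```

Emit:
send_rows(
  moves=[
    {"dx": -4,"dy": 0,"dz": 0,"rx": 0,"ry": 0,"rz": 0},
    {"dx": -4,"dy": 0,"dz": 0,"rx": 0,"ry": 0,"rz": 0},
    {"dx": -2.5,"dy": 0,"dz": 0,"rx": 0,"ry": 0,"rz": 0},
    {"dx": -1,"dy": 0,"dz": 0,"rx": 0,"ry": 0,"rz": 0},
    {"dx": 0,"dy": 0,"dz": 0,"rx": 0,"ry": 0,"rz": 0},
    {"dx": 0,"dy": 0,"dz": 0,"rx": 0,"ry": 0,"rz": 0},
    {"dx": 0,"dy": 0,"dz": 0,"rx": 0,"ry": 0,"rz": 0},
    {"dx": 0,"dy": 0,"dz": 0,"rx": 0,"ry": 0,"rz": 0},
  ],
)

```text
clock: 6.75
tcp_pos: [0.499, -0.2858, 0.2434]
orientation: [3.141, -0.0, 1.573]
wrist_force: [-0.1, -0.3, -0.0]
width: 0.0574
```

```bash
python3 - <<'E'
from h import *
s=robot.observe(); print(s["clock"],s["tcp_pos"],s["orientation"],s["qpos"],s["wrist_force"],s["moment"],s["width"])
m=viewer.camera_model("wrist"); np.save("m5.npy",m["T"]); im=viewer.camera("wrist"); cv2.imwrite("pics/wrist5.png",im)
print(proj("wrist",(.5,-.188,.1348),m))
E
```

```text
6.75 [ 0.499  -0.2858  0.2434] [ 3.1414 -0.      1.5728] [-0.6135 -0.0483  1.8069  0.0001  1.3829 -0.6156] [-0.0871 -0.2822 -0.0074] [-0.0019 -0.0341  0.0666] 0.05741130749465987
[257.8665  83.4234]
```

View pics/wrist5.png

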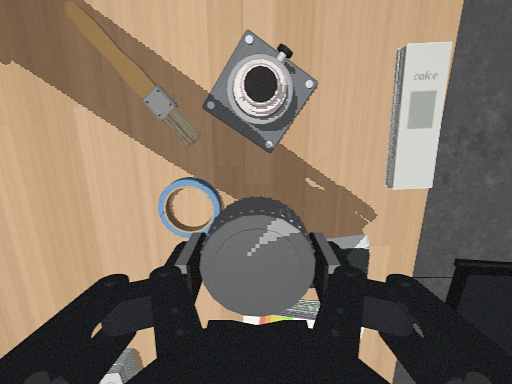

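The pot mouth disc is at about (261,84) and the lid in hand at (258,259).

```bash
python3 - <<'E'
from h import *
im=cv2.imread("pics/wrist5.png"); m=viewer.camera_model("wrist"); m["T"]=np.load("m5.npy")
d=cv2.cvtColor(im,cv2.COLOR_BGR2GRAY)
for th in (30,40,50,60):
    c,st,e=blob(d<th,261,84); print(c,st,e, onz("wrist",*c,.1348,m))
cv2.imwrite("pics/z5.png",np.hstack([cv2.resize(im[45:125,215:305],(450,400),interpolation=cv2.INTER_NEAREST),cv2.resize(im[190:325,190:330],(350,400),interpolation=cv2.INTER_NEAREST)]))
print(onz("wrist",258,259,.2434+.026,m))
E
```

```text
[253.8625 168.8909] [     0      0    512    384 169437] None [ 0.4964 -0.2632  0.1348]
[249.3686 155.3205] [     0      0    512    384 155960] None [ 0.4922 -0.2504  0.1348]
[260.4352  83.3996] [245  66  32  36 563] ((259.8556823730469, 82.77680969238281), (30.772809982299805, 33.57539749145508), 20.954030990600586) [ 0.5022 -0.188   0.1348]
[260.258  83.66 ] [245  66  32  36 903] ((260.2751770019531, 83.66117858886719), (31.254356384277344, 34.91539764404297), 1.09662926197052) [ 0.5021 -0.1882  0.1348]
[ 0.5    -0.2817  0.2694]
```

View pics/z5.png

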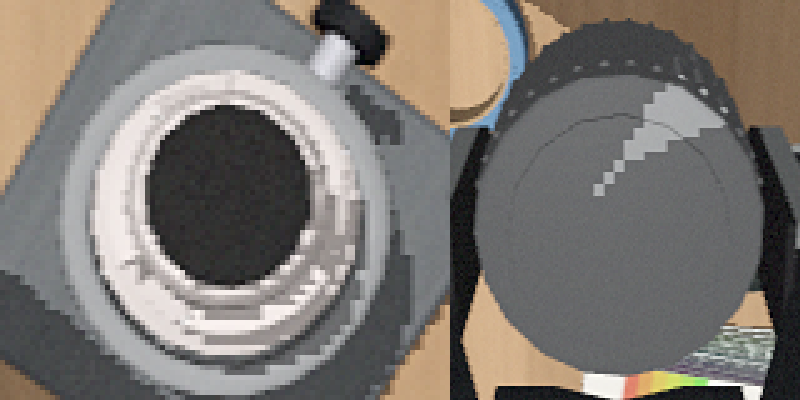

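Emit:
send_rows(
  moves=[
    {"dx": 1.2,"dy": 0.1,"dz": 0,"rx": 0,"ry": 0,"rz": 0},
    {"dx": 2,"dy": 0.1,"dz": 0,"rx": 0,"ry": 0,"rz": 0},
    {"dx": 2,"dy": 0.1,"dz": 0,"rx": 0,"ry": 0,"rz": 0},
    {"dx": 1.2,"dy": 0,"dz": 0,"rx": 0,"ry": 0,"rz": 0},
    {"dx": 0.6,"dy": 0,"dz": 0,"rx": 0,"ry": 0,"rz": 0},
    {"dx": 0,"dy": 0,"dz": 0,"rx": 0,"ry": 0,"rz": 0},
    {"dx": 0,"dy": 0,"dz": 0,"rx": 0,"ry": 0,"rz": 0},
    {"dx": 0,"dy": 0,"dz": 0,"rx": 0,"ry": 0,"rz": 0},
  ],
)

```text
clock: 7.6
tcp_pos: [0.5018, -0.2175, 0.2433]
orientation: [3.142, 0.0, 1.571]
wrist_force: [0.0, 0.2, 0.1]
width: 0.057
```

```bash
python3 - <<'E'
from h import *
s=robot.observe(); print(s["clock"],s["tcp_pos"],s["orientation"],s["wrist_force"],s["moment"],s["width"])
m=viewer.camera_model("wrist"); np.save("m6.npy",m["T"]); im=viewer.camera("wrist"); cv2.imwrite("pics/wrist6.png",im)
u,v=proj("wrist",(.502,-.188,.1348),m); print(u,v)
d=cv2.cvtColor(im,cv2.COLOR_BGR2GRAY)
for th in (45,55,60):
    c,st,e=blob(d<th,u,v); print(c,st,e)
    if e: print(onz("wrist",*e[0],.1348,m))
u,v=int(u),int(v)
cv2.imwrite("pics/z6.png",cv2.resize(im[v-60:v+60,u-80:u+80],(800,600),interpolation=cv2.INTER_NEAREST))
E
```

```text
7.6 [ 0.5018 -0.2175  0.2433] [3.1416 0.0002 1.5706] [0.0221 0.2192 0.0783] [-0.0398 -0.0106 -0.088 ] 0.056960025423199806
256.82780576742516 161.59582898573
[256.7673 161.2412] [242 146  30  31 709] ((256.8293151855469, 161.12893676757812), (28.766021728515625, 29.87973403930664), 169.42832946777344)
[ 0.502  -0.1876  0.1348]
[256.7331 161.1527] [242 146  30  31 727] ((256.72381591796875, 161.14964294433594), (29.130266189575195, 29.96683120727539), 172.30685424804688)
[ 0.5019 -0.1876  0.1348]
[256.7331 161.1527] [242 146  30  31 727] ((256.72381591796875, 161.14964294433594), (29.130266189575195, 29.96683120727539), 172.30685424804688)
[ 0.5019 -0.1876  0.1348]
```

View pics/z6.png

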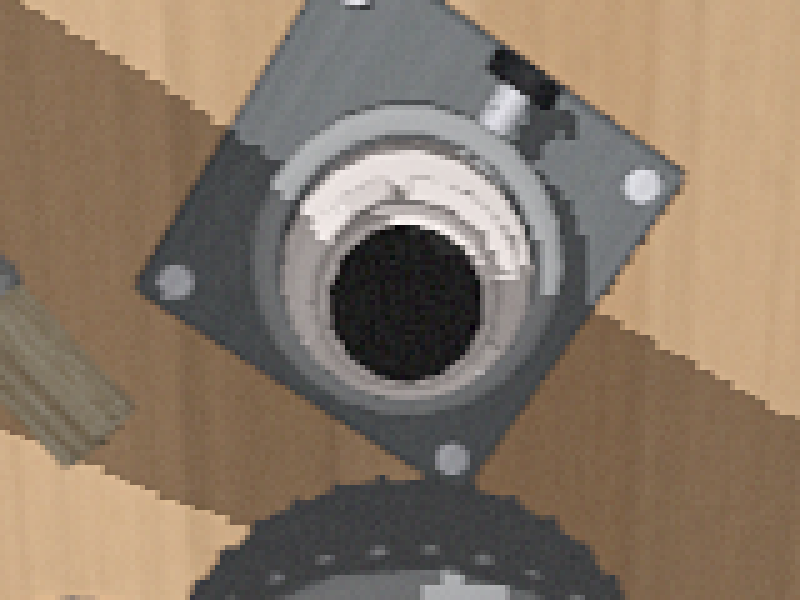

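Emit:
send_rows(
  moves=[
    {"dx": 1,"dy": -0.07,"dz": 1,"rx": 0,"ry": 0,"rz": 0},
    {"dx": 1.5,"dy": 0,"dz": 2,"rx": 0,"ry": 0,"rz": 0},
    {"dx": 0.5,"dy": 0,"dz": 3,"rx": 0,"ry": 0,"rz": 0},
    {"dx": 0,"dy": 0,"dz": 2,"rx": 0,"ry": 0,"rz": 0},
    {"dx": 0,"dy": 0,"dz": 1,"rx": 0,"ry": 0,"rz": 0},
    {"dx": 0,"dy": 0,"dz": 0.3,"rx": 0,"ry": 0,"rz": 0},
    {"dx": 0,"dy": 0,"dz": 0,"rx": 0,"ry": 0,"rz": 0},
    {"dx": 0,"dy": 0,"dz": 0,"rx": 0,"ry": 0,"rz": 0},
  ],
)

```text
clock: 8.45
tcp_pos: [0.5018, -0.1875, 0.1517]
orientation: [3.14, 0.001, 1.571]
wrist_force: [0.0, -0.4, -0.7]
width: 0.0575
```

```bash
cat > st.py <<'E'
from h import *
s=robot.observe(); print(s["clock"],s["tcp_pos"],s["orientation"],"F",s["wrist_force"],"M",s["moment"],s["width"],"q6",s["qpos"][5])
E
python3 st.py; python3 - <<'E'
from h import *
cv2.imwrite("pics/scene7.png",cv2.resize(viewer.camera("scene")[170:290,260:420],(800,600),interpolation=cv2.INTER_CUBIC))
E
```

```text
8.45 [ 0.5018 -0.1875  0.1517] [3.1396 0.0009 1.5709] F [ 0.0371 -0.3511 -0.7118] M [ 0.001   0.0076 -0.0333] 0.057456663506143854 q6 -0.457917892369373
```

View pics/scene7.png

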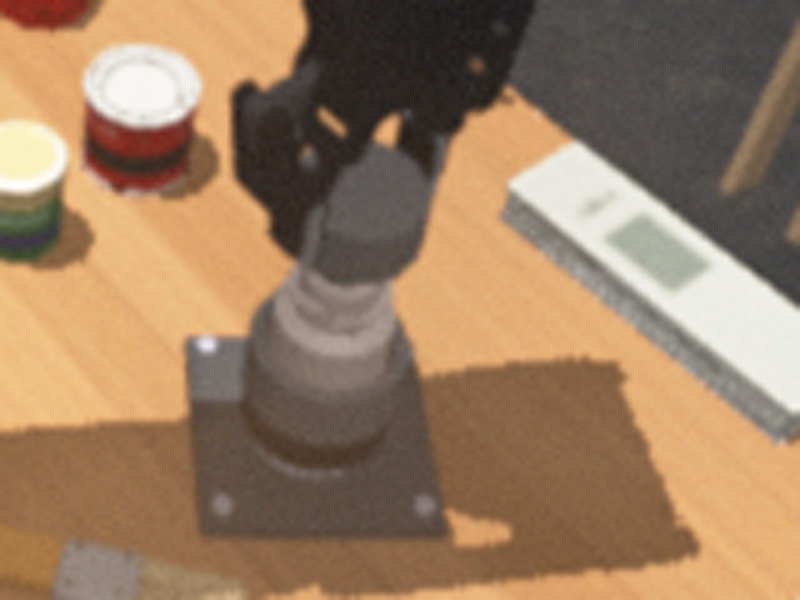

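The lid hangs directly above the pot mouth in the scene view. I'll lower it in steps.

Emit:
send_rows(
  moves=[
    {"dx": 0,"dy": -0.05,"dz": 0.5,"rx": 0,"ry": 0,"rz": 0},
    {"dx": 0,"dy": 0,"dz": 0.6,"rx": 0,"ry": 0,"rz": 0},
    {"dx": 0,"dy": 0,"dz": 0.6,"rx": 0,"ry": 0,"rz": 0},
    {"dx": 0,"dy": 0,"dz": 0.6,"rx": 0,"ry": 0,"rz": 0},
    {"dx": 0,"dy": 0,"dz": 0.4,"rx": 0,"ry": 0,"rz": 0},
    {"dx": 0,"dy": 0,"dz": 0.2,"rx": 0,"ry": 0,"rz": 0},
    {"dx": 0,"dy": 0,"dz": 0,"rx": 0,"ry": 0,"rz": 0},
    {"dx": 0,"dy": 0,"dz": 0,"rx": 0,"ry": 0,"rz": 0},
  ],
)

```text
clock: 9.3
tcp_pos: [0.5006, -0.1871, 0.1214]
orientation: [3.142, 0.0, 1.571]
wrist_force: [-0.7, 0.1, 0.3]
width: 0.0573
```

```bash
python3 st.py
```

```text
9.3 [ 0.5006 -0.1871  0.1214] [3.1416 0.     1.5712] F [-0.6614  0.0695  0.3149] M [-0.0506 -0.0128  0.0061] 0.05727718854141895 q6 -0.4584078466784723
```

Emit:
send_rows(
  moves=[
    {"dx": 0,"dy": 0,"dz": 0.2,"rx": 0,"ry": 0,"rz": 0},
    {"dx": 0,"dy": 0,"dz": 0.2,"rx": 0,"ry": 0,"rz": 0},
    {"dx": 0,"dy": 0,"dz": 0.2,"rx": 0,"ry": 0,"rz": 0},
    {"dx": 0,"dy": 0,"dz": 0.1,"rx": 0,"ry": 0,"rz": 0},
    {"dx": 0,"dy": 0,"dz": 0,"rx": 0,"ry": 0,"rz": 0},
    {"dx": 0,"dy": 0,"dz": 0,"rx": 0,"ry": 0,"rz": 0},
    {"dx": 0,"dy": 0,"dz": 0,"rx": 0,"ry": 0,"rz": 0},
    {"dx": 0,"dy": 0,"dz": 0,"rx": 0,"ry": 0,"rz": 0},
  ],
)

```text
clock: 10.1
tcp_pos: [0.5007, -0.187, 0.1145]
orientation: [3.141, -0.0, 1.571]
wrist_force: [1.2, 1.6, 0.8]
width: 0.0568
```

```bash
python3 st.py
```

```text
10.1 [ 0.5007 -0.187   0.1145] [ 3.1412 -0.      1.5712] F [1.2464 1.5606 0.8398] M [ 0.1817 -0.2222 -0.0501] 0.056822729075262535 q6 -0.45846876662596286
```

Emit:
send_rows(
  moves=[
    {"dx": 0,"dy": 0,"dz": 0.2,"rx": 0,"ry": 0,"rz": 0},
    {"dx": 0,"dy": 0,"dz": 0.2,"rx": 0,"ry": 0,"rz": 0},
    {"dx": 0,"dy": 0,"dz": 0.1,"rx": 0,"ry": 0,"rz": 0},
    {"dx": 0,"dy": 0,"dz": 0,"rx": 0,"ry": 0,"rz": 0},
    {"dx": 0,"dy": 0,"dz": 0,"rx": 0,"ry": 0,"rz": 0},
    {"dx": 0,"dy": 0,"dz": 0,"rx": 0,"ry": 0,"rz": 0},
    {"dx": 0,"dy": 0,"dz": 0,"rx": 0,"ry": 0,"rz": 0},
    {"dx": 0,"dy": 0,"dz": 0,"rx": 0,"ry": 0,"rz": 0},
  ],
)

```text
clock: 10.9
tcp_pos: [0.5008, -0.1871, 0.1095]
orientation: [3.141, 0.0, 1.571]
wrist_force: [0.8, 1.3, 2.1]
width: 0.0572
```

```bash
python3 st.py
```

```text
10.9 [ 0.5008 -0.1871  0.1095] [3.1411 0.0002 1.5712] F [0.7769 1.2624 2.0558] M [ 0.146  -0.3559 -0.0297] 0.05716776721212333 q6 -0.45842305834733965
```

Emit:
send_rows(
  moves=[
    {"dx": 0.02,"dy": 0.04,"dz": 0.2,"rx": 0,"ry": 0,"rz": 0},
    {"dx": 0,"dy": 0,"dz": 0.2,"rx": 0,"ry": 0,"rz": 0},
    {"dx": 0,"dy": 0,"dz": 0.1,"rx": 0,"ry": 0,"rz": 0},
    {"dx": 0,"dy": 0,"dz": 0,"rx": 0,"ry": 0,"rz": 0},
    {"dx": 0,"dy": 0,"dz": 0,"rx": 0,"ry": 0,"rz": 0},
    {"dx": 0,"dy": 0,"dz": 0,"rx": 0,"ry": 0,"rz": 0},
    {"dx": 0,"dy": 0,"dz": 0,"rx": 0,"ry": 0,"rz": 0},
    {"dx": 0,"dy": 0,"dz": 0,"rx": 0,"ry": 0,"rz": 0},
  ],
)

```text
clock: 11.7
tcp_pos: [0.5009, -0.1869, 0.1044]
orientation: [-3.142, 0.0, 1.571]
wrist_force: [-0.7, -1.1, 3.7]
width: 0.057
```

```bash
python3 st.py;  python3 - <<'E'
from h import *
cv2.imwrite("pics/scene8.png",cv2.resize(viewer.camera("scene")[170:290,260:420],(800,600),interpolation=cv2.INTER_CUBIC))
E
```

```text
11.7 [ 0.5009 -0.1869  0.1044] [-3.1416  0.0002  1.5712] F [-0.6524 -1.084   3.655 ] M [-0.0899  0.0241 -0.0056] 0.056978266303524476 q6 -0.4577660768868622
```

View pics/scene8.png

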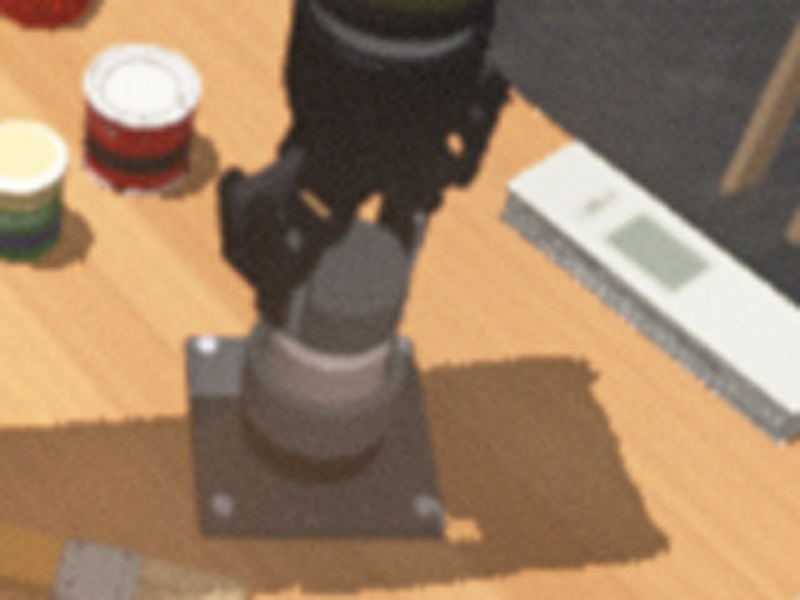

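Lid is seated over the neck with about 4 N of press. Now I'll turn backward (counter-clockwise) in small steps, watching the force.

Emit:
send_rows(
  moves=[
    {"dx": -0.01,"dy": -0.02,"dz": 0,"rx": 0,"ry": 0,"rz": -1.5},
    {"dx": 0,"dy": 0,"dz": 0,"rx": 0,"ry": 0,"rz": -1.5},
    {"dx": 0,"dy": 0,"dz": 0,"rx": 0,"ry": 0,"rz": -1.5},
    {"dx": 0,"dy": 0,"dz": 0,"rx": 0,"ry": 0,"rz": -1.5},
    {"dx": 0,"dy": 0,"dz": 0,"rx": 0,"ry": 0,"rz": -1.5},
    {"dx": 0,"dy": 0,"dz": 0,"rx": 0,"ry": 0,"rz": -1.5},
    {"dx": 0,"dy": 0,"dz": 0,"rx": 0,"ry": 0,"rz": -1.0},
    {"dx": 0,"dy": 0,"dz": 0,"rx": 0,"ry": 0,"rz": 0},
  ],
)

```text
clock: 12.55
tcp_pos: [0.501, -0.1869, 0.1045]
orientation: [3.141, 0.0, 1.746]
wrist_force: [2.7, 0.9, 5.3]
width: 0.0571
```

```bash
python3 st.py
```

```text
12.55 [ 0.501  -0.1869  0.1045] [3.1412 0.0002 1.7465] F [2.739  0.8895 5.2911] M [ 0.0862 -0.4386 -0.0621] 0.0571469440802729 q6 -0.6333183417931819
```

Emit:
send_rows(
  moves=[
    {"dx": 0,"dy": 0.02,"dz": 0,"rx": 0,"ry": 0,"rz": -1.5},
    {"dx": 0,"dy": 0,"dz": 0,"rx": 0,"ry": 0,"rz": -1.5},
    {"dx": 0,"dy": 0,"dz": 0,"rx": 0,"ry": 0,"rz": -1.5},
    {"dx": 0,"dy": 0,"dz": 0,"rx": 0,"ry": 0,"rz": -1.5},
    {"dx": 0,"dy": 0,"dz": 0,"rx": 0,"ry": 0,"rz": -1.5},
    {"dx": 0,"dy": 0,"dz": 0,"rx": 0,"ry": 0,"rz": -1.5},
    {"dx": 0,"dy": 0,"dz": 0,"rx": 0,"ry": 0,"rz": -1.0},
    {"dx": 0,"dy": 0,"dz": 0,"rx": 0,"ry": 0,"rz": 0},
  ],
)

```text
clock: 13.35
tcp_pos: [0.5006, -0.1867, 0.1041]
orientation: [-3.141, -0.001, 1.921]
wrist_force: [-1.1, 0.1, 4.3]
width: 0.0574
```

```bash
python3 st.py
```

```text
13.35 [ 0.5006 -0.1867  0.1041] [-3.1407 -0.0007  1.9211] F [-1.1474  0.0652  4.3186] M [-0.1611  0.0153  0.0106] 0.05742307041646983 q6 -0.8076446693460048
```

Emit:
send_rows(
  moves=[
    {"dx": 0,"dy": 0,"dz": 0,"rx": 0,"ry": 0,"rz": -2},
    {"dx": 0,"dy": 0,"dz": 0,"rx": 0,"ry": 0,"rz": -2.5},
    {"dx": 0,"dy": 0,"dz": 0,"rx": 0,"ry": 0,"rz": -2.5},
    {"dx": 0,"dy": 0,"dz": 0,"rx": 0,"ry": 0,"rz": -2.5},
    {"dx": 0,"dy": 0,"dz": 0,"rx": 0,"ry": 0,"rz": -2.5},
    {"dx": 0,"dy": 0,"dz": 0,"rx": 0,"ry": 0,"rz": -2},
    {"dx": 0,"dy": 0,"dz": 0,"rx": 0,"ry": 0,"rz": -1.0},
    {"dx": 0,"dy": 0,"dz": 0,"rx": 0,"ry": 0,"rz": 0},
  ],
)

```text
clock: 14.15
tcp_pos: [0.5009, -0.1867, 0.1042]
orientation: [3.142, -0.0, 2.182]
wrist_force: [0.2, -0.1, 3.0]
width: 0.0573
```

```bash
python3 st.py
```

```text
14.15 [ 0.5009 -0.1867  0.1042] [ 3.1415 -0.0004  2.1819] F [ 0.2462 -0.109   3.0435] M [-0.0311 -0.0331 -0.0827] 0.05725556332658812 q6 -1.0685979227084699
```

Emit:
send_rows(
  moves=[
    {"dx": 0,"dy": 0,"dz": 0,"rx": 0,"ry": 0,"rz": -2},
    {"dx": 0,"dy": 0,"dz": 0,"rx": 0,"ry": 0,"rz": -2},
    {"dx": 0,"dy": 0,"dz": 0,"rx": 0,"ry": 0,"rz": -2},
    {"dx": 0,"dy": 0,"dz": 0,"rx": 0,"ry": 0,"rz": -2},
    {"dx": 0,"dy": 0,"dz": 0,"rx": 0,"ry": 0,"rz": -2},
    {"dx": 0,"dy": 0,"dz": 0,"rx": 0,"ry": 0,"rz": -2},
    {"dx": 0,"dy": 0,"dz": 0,"rx": 0,"ry": 0,"rz": -1.0},
    {"dx": 0,"dy": 0,"dz": 0,"rx": 0,"ry": 0,"rz": 0},
  ],
)

```text
clock: 14.95
tcp_pos: [0.5009, -0.1868, 0.1043]
orientation: [-3.142, -0.0, 2.409]
wrist_force: [-0.8, -0.7, 4.6]
width: 0.057
```

```bash
python3 st.py
```

```text
14.95 [ 0.5009 -0.1868  0.1043] [-3.1415 -0.0003  2.4086] F [-0.7846 -0.7252  4.5666] M [-0.0328 -0.0819 -0.012 ] 0.05700323321328711 q6 -1.2952790967405754
```

```bash
python3 - <<'E'
from h import *
for i in range(6):
    im=viewer.camera("scene"); s=robot.observe(); print(s["clock"],s["tcp_pos"],s["wrist_force"],s["moment"])
cv2.imwrite("pics/scene9.png",im)
a=cv2.imread("pics/scene8.png")
cv2.imwrite("pics/z9.png",cv2.resize(im[190:290,260:400],(700,500),interpolation=cv2.INTER_CUBIC))
E
```

```text
15.0 [ 0.5009 -0.1868  0.1043] [ 0.4213 -0.6216  4.7943] [-0.0392  0.0079 -0.0788]
15.05 [ 0.5009 -0.1868  0.1043] [-0.3504 -0.1001  5.4928] [ 0.0366 -0.0121 -0.0109]
15.1 [ 0.5009 -0.1868  0.1043] [-0.5175 -0.5242  4.845 ] [-0.0371 -0.017  -0.0026]
15.15 [ 0.5009 -0.1868  0.1043] [-0.0422  0.1101  4.2017] [-0.0075 -0.0014 -0.0019]
15.2 [ 0.5009 -0.1868  0.1043] [-0.4396  0.6895  4.3393] [-0.0315 -0.0151 -0.0006]
15.25 [ 0.5009 -0.1868  0.1043] [0.319  0.0918 4.6335] [-0.0219 -0.0022  0.0008]
```

View pics/z9.png

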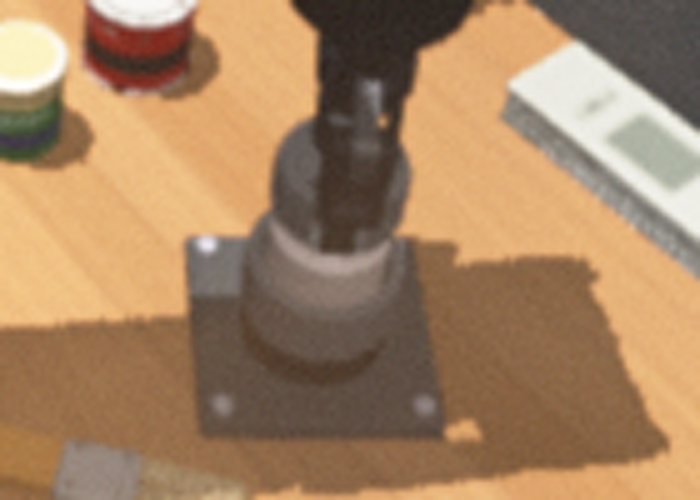

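Emit:
send_rows(
  moves=[
    {"dx": 0,"dy": 0,"dz": 0,"rx": 0,"ry": 0,"rz": -1.5},
    {"dx": 0,"dy": 0,"dz": 0,"rx": 0,"ry": 0,"rz": -1.5},
    {"dx": 0,"dy": 0,"dz": 0,"rx": 0,"ry": 0,"rz": -1.5},
    {"dx": 0,"dy": 0,"dz": 0,"rx": 0,"ry": 0,"rz": -1.5},
    {"dx": 0,"dy": 0,"dz": 0,"rx": 0,"ry": 0,"rz": -1.5},
    {"dx": 0,"dy": 0,"dz": 0,"rx": 0,"ry": 0,"rz": -1.5},
    {"dx": 0,"dy": 0,"dz": 0,"rx": 0,"ry": 0,"rz": -1.0},
    {"dx": 0,"dy": 0,"dz": 0,"rx": 0,"ry": 0,"rz": 0},
  ],
)

```text
clock: 16.05
tcp_pos: [0.501, -0.1869, 0.1043]
orientation: [-3.142, 0.0, 2.584]
wrist_force: [-0.9, -0.5, 3.8]
width: 0.0569
```

```bash
cat > av.py <<'E'
from h import *
import sys
n=int(sys.argv[1]) if len(sys.argv)>1 else 6
F=[];M=[];Z=[];ims=[]
s=robot.observe();F.append(s["wrist_force"]);M.append(s["moment"])
for i in range(n):
    ims.append(viewer.camera("scene").astype(float)); s=robot.observe(); F.append(s["wrist_force"]);M.append(s["moment"])
F=np.array(F)
print("t",s["clock"],"tcp",s["tcp_pos"],"yaw",np.degrees(s["orientation"][2]),"q6",np.degrees(s["qpos"][5]))
f=F.mean(0);z=s["tcp_pos"][2];comp=(f[2]-1)/.3
print("F",f,"M",np.mean(M,0),"Fz sd",F[:,2].std(),"comp mm",comp,"c mm",(z+.011-.130)*1e3+comp,"w",s["width"])
np.save("sc_%.2f.npy"%s["clock"],np.mean(ims,0)[170:290,260:420])
E
python3 av.py
```

```text
t 16.35 tcp [ 0.501  -0.1869  0.1043] yaw 148.02743198917366 q6 -84.2367476126433
F [-0.0942 -0.2974  4.6471] M [-0.0558  0.0677 -0.023 ] Fz sd 0.42874828765205875 comp mm 12.157061452244742 c mm -2.529987450979748 w 0.05748441900258262
```

Emit:
send_rows(
  moves=[
    {"dx": 0,"dy": 0,"dz": 0,"rx": 0,"ry": 0,"rz": -1.5},
    {"dx": 0,"dy": 0,"dz": 0,"rx": 0,"ry": 0,"rz": -1.5},
    {"dx": 0,"dy": 0,"dz": 0,"rx": 0,"ry": 0,"rz": -1.5},
    {"dx": 0,"dy": 0,"dz": 0,"rx": 0,"ry": 0,"rz": -1.5},
    {"dx": 0,"dy": 0,"dz": 0,"rx": 0,"ry": 0,"rz": -1.5},
    {"dx": 0,"dy": 0,"dz": 0,"rx": 0,"ry": 0,"rz": -1.5},
    {"dx": 0,"dy": 0,"dz": 0,"rx": 0,"ry": 0,"rz": -1.0},
    {"dx": 0,"dy": 0,"dz": 0,"rx": 0,"ry": 0,"rz": 0},
  ],
)

```text
clock: 17.15
tcp_pos: [0.5009, -0.1869, 0.1043]
orientation: [-3.142, -0.0, 2.759]
wrist_force: [-0.2, -1.0, 4.3]
width: 0.0571
```

```bash
python3 av.py
```

```text
t 17.45 tcp [ 0.501  -0.1869  0.1043] yaw 158.02441196681298 q6 -94.2354744896951
F [-0.6299 -0.6792  4.6488] M [-0.0788  0.0915 -0.0282] Fz sd 0.41756325836591035 comp mm 12.162606821718773 c mm -2.4953096251912985 w 0.0572036177525492
```

```bash
python3 - <<'E'
from h import *
import glob
fs=sorted(glob.glob("sc_*.npy")); print(fs)
A=[np.load(f) for f in fs]; A=[cv2.imread("pics/scene9.png").astype(float)[170:290,260:420]]+A
cv2.imwrite("pics/z10.png",np.hstack([cv2.resize(a[30:110,30:110],(260,520),interpolation=cv2.INTER_CUBIC) for a in A]))
p0,p1=proj("scene",(.501,-.187,.12)),proj("scene",(.501,-.187,.11)); print(p0-[260,170],p1-p0)
E
```

```text
['sc_16.35.npy', 'sc_17.45.npy']
[67.9584 54.3624] [-0.6012  2.9903][ WARN:0@0.722] global loadsave.cpp:1063 imwrite_ Unsupported depth image for selected encoder is fallbacked to CV_8U.
```

View pics/z10.png

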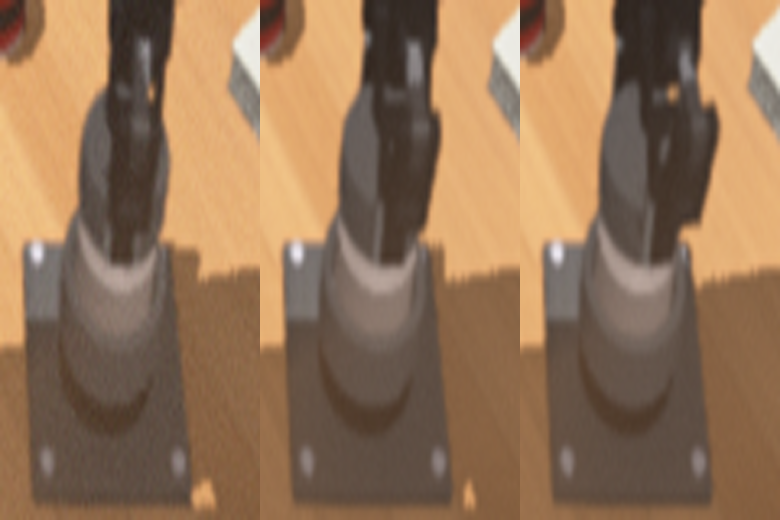

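Emit:
send_rows(
  moves=[
    {"dx": 0,"dy": 0,"dz": 0,"rx": 0,"ry": 0,"rz": -1.5},
    {"dx": 0,"dy": 0,"dz": 0,"rx": 0,"ry": 0,"rz": -1.5},
    {"dx": 0,"dy": 0,"dz": 0,"rx": 0,"ry": 0,"rz": -1.5},
    {"dx": 0,"dy": 0,"dz": 0,"rx": 0,"ry": 0,"rz": -1.5},
    {"dx": 0,"dy": 0,"dz": 0,"rx": 0,"ry": 0,"rz": -1.5},
    {"dx": 0,"dy": 0,"dz": 0,"rx": 0,"ry": 0,"rz": -1.5},
    {"dx": 0,"dy": 0,"dz": 0,"rx": 0,"ry": 0,"rz": -1.0},
    {"dx": 0,"dy": 0,"dz": 0,"rx": 0,"ry": 0,"rz": 0},
  ],
)

```text
clock: 18.25
tcp_pos: [0.5009, -0.1869, 0.1043]
orientation: [-3.141, -0.0, 2.933]
wrist_force: [0.2, -1.3, 5.0]
width: 0.0571
```

```bash
python3 av.py
```

```text
t 18.55 tcp [ 0.501  -0.1869  0.1043] yaw 168.0249203475052 q6 -104.2358442309218
F [-0.7888 -0.4476  4.9123] M [-0.165   0.1637 -0.0387] Fz sd 0.4117392235197732 comp mm 13.041051916591575 c mm -1.6230802935108972 w 0.05731880492017107
```

Emit:
send_rows(
  moves=[
    {"dx": 0,"dy": 0,"dz": 0,"rx": 0,"ry": 0,"rz": -1.5},
    {"dx": 0,"dy": 0,"dz": 0,"rx": 0,"ry": 0,"rz": -1.5},
    {"dx": 0,"dy": 0,"dz": 0,"rx": 0,"ry": 0,"rz": -1.5},
    {"dx": 0,"dy": 0,"dz": 0,"rx": 0,"ry": 0,"rz": -1.5},
    {"dx": 0,"dy": 0,"dz": 0,"rx": 0,"ry": 0,"rz": -1.5},
    {"dx": 0,"dy": 0,"dz": 0,"rx": 0,"ry": 0,"rz": -1.5},
    {"dx": 0,"dy": 0,"dz": 0,"rx": 0,"ry": 0,"rz": -1.0},
    {"dx": 0,"dy": 0,"dz": 0,"rx": 0,"ry": 0,"rz": 0},
  ],
)

```text
clock: 19.35
tcp_pos: [0.5011, -0.1868, 0.1044]
orientation: [3.141, 0.0, 3.108]
wrist_force: [-1.1, -0.4, 5.4]
width: 0.057
```

```bash
python3 av.py
```

```text
t 19.65 tcp [ 0.501  -0.1868  0.1044] yaw 178.0884688570346 q6 -114.30085152566767
F [-0.9559 -0.5687  4.8768] M [-0.1239  0.1191 -0.0264] Fz sd 0.3831347027844865 comp mm 12.922759298440289 c mm -1.7147613619557145 w 0.05706882122837538
```

Emit:
send_rows(
  moves=[
    {"dx": 0,"dy": 0,"dz": 0,"rx": 0,"ry": 0,"rz": -1.5},
    {"dx": 0,"dy": 0,"dz": 0,"rx": 0,"ry": 0,"rz": -1.5},
    {"dx": 0,"dy": 0,"dz": 0,"rx": 0,"ry": 0,"rz": -1.5},
    {"dx": 0,"dy": 0,"dz": 0,"rx": 0,"ry": 0,"rz": -1.5},
    {"dx": 0,"dy": 0,"dz": 0,"rx": 0,"ry": 0,"rz": -1.5},
    {"dx": 0,"dy": 0,"dz": 0,"rx": 0,"ry": 0,"rz": -1.5},
    {"dx": 0,"dy": 0,"dz": 0,"rx": 0,"ry": 0,"rz": -1.0},
    {"dx": 0,"dy": 0,"dz": 0,"rx": 0,"ry": 0,"rz": 0},
  ],
)

```text
clock: 20.45
tcp_pos: [0.501, -0.1866, 0.1043]
orientation: [3.141, -0.0, -3.0]
wrist_force: [-0.6, 0.6, 5.0]
width: 0.0569
```

```bash
python3 av.py
```

```text
t 20.75 tcp [ 0.501  -0.1866  0.1043] yaw -171.90136620625972 q6 -124.30738550466293
F [-0.5972  0.3265  5.3169] M [-0.0358  0.1565 -0.0072] Fz sd 0.3824038649840166 comp mm 14.389695860161451 c mm -0.2962885065409804 w 0.057163347890717496
```

Emit:
send_rows(
  moves=[
    {"dx": 0,"dy": 0,"dz": 0,"rx": 0,"ry": 0,"rz": -1.5},
    {"dx": 0,"dy": 0,"dz": 0,"rx": 0,"ry": 0,"rz": -1.5},
    {"dx": 0,"dy": 0,"dz": 0,"rx": 0,"ry": 0,"rz": -1.5},
    {"dx": 0,"dy": 0,"dz": 0,"rx": 0,"ry": 0,"rz": -1.5},
    {"dx": 0,"dy": 0,"dz": 0,"rx": 0,"ry": 0,"rz": -1},
    {"dx": 0,"dy": 0,"dz": 0,"rx": 0,"ry": 0,"rz": -1},
    {"dx": 0,"dy": 0,"dz": 0,"rx": 0,"ry": 0,"rz": 0},
    {"dx": 0,"dy": 0,"dz": 0,"rx": 0,"ry": 0,"rz": 0},
  ],
)

```text
clock: 21.55
tcp_pos: [0.5008, -0.1869, 0.1043]
orientation: [-3.142, -0.0, -2.862]
wrist_force: [-0.9, -2.4, 3.4]
width: 0.0569
```

```bash
python3 av.py
```

```text
t 21.85 tcp [ 0.5008 -0.1869  0.1043] yaw -163.9726651532357 q6 -132.23523577579306
F [-1.5051 -2.1093  3.1937] M [-0.3659  0.2517  0.009 ] Fz sd 0.37636122475710865 comp mm 7.312281303049144 c mm -7.4163725289093385 w 0.05744979799674529
```

It dropped: Fz fell from 5.3 to 3.2 N, about 7 mm, after roughly 105° of backward turning. I'll ease the side load and screw forward.

Emit:
send_rows(
  moves=[
    {"dx": 0.03,"dy": -0.02,"dz": 0,"rx": 0,"ry": 0,"rz": 0},
    {"dx": 0,"dy": 0,"dz": 0,"rx": 0,"ry": 0,"rz": 1},
    {"dx": 0,"dy": 0,"dz": 0,"rx": 0,"ry": 0,"rz": 2},
    {"dx": 0,"dy": 0,"dz": 0,"rx": 0,"ry": 0,"rz": 2},
    {"dx": 0,"dy": 0,"dz": 0,"rx": 0,"ry": 0,"rz": 2},
    {"dx": 0,"dy": 0,"dz": 0,"rx": 0,"ry": 0,"rz": 2},
    {"dx": 0,"dy": 0,"dz": 0,"rx": 0,"ry": 0,"rz": 1},
    {"dx": 0,"dy": 0,"dz": 0,"rx": 0,"ry": 0,"rz": 0},
  ],
)

```text
clock: 22.65
tcp_pos: [0.5011, -0.187, 0.1045]
orientation: [3.141, 0.001, -3.037]
wrist_force: [-0.1, -0.6, 3.4]
width: 0.0572
```

```bash
python3 av.py
```

```text
t 22.95 tcp [ 0.501  -0.1871  0.1044] yaw -173.97788333769336 q6 -122.27572820481139
F [ 0.8869 -0.5354  3.1493] M [-0.0749 -0.1083 -0.0199] Fz sd 0.3204987352262413 comp mm 7.164465506312401 c mm -7.397335869750084 w 0.05687719956238721
```

Emit:
send_rows(
  moves=[
    {"dx": 0,"dy": 0,"dz": 0,"rx": 0,"ry": 0,"rz": 2},
    {"dx": 0,"dy": 0,"dz": 0,"rx": 0,"ry": 0,"rz": 3},
    {"dx": 0,"dy": 0,"dz": 0,"rx": 0,"ry": 0,"rz": 3},
    {"dx": 0,"dy": 0,"dz": 0,"rx": 0,"ry": 0,"rz": 3},
    {"dx": 0,"dy": 0,"dz": 0,"rx": 0,"ry": 0,"rz": 3},
    {"dx": 0,"dy": 0,"dz": 0,"rx": 0,"ry": 0,"rz": 3},
    {"dx": 0,"dy": 0,"dz": 0,"rx": 0,"ry": 0,"rz": 3},
    {"dx": 0,"dy": 0,"dz": 0,"rx": 0,"ry": 0,"rz": 0},
  ],
)

```text
clock: 23.75
tcp_pos: [0.5005, -0.1869, 0.1041]
orientation: [3.141, -0.001, 2.898]
wrist_force: [-0.6, 0.7, 3.5]
width: 0.0571
```

```bash
python3 av.py
```

```text
t 24.05 tcp [ 0.5006 -0.1869  0.1042] yaw 166.0535452902302 q6 -102.3023186251504
F [-0.4635  0.4548  3.0448] M [0.1319 0.0537 0.007 ] Fz sd 0.5001488094563967 comp mm 6.816012778426014 c mm -8.00812682438637 w 0.05727860409085763
```

Emit:
send_rows(
  moves=[
    {"dx": 0,"dy": 0,"dz": 0,"rx": 0,"ry": 0,"rz": 2},
    {"dx": 0,"dy": 0,"dz": 0,"rx": 0,"ry": 0,"rz": 3},
    {"dx": 0,"dy": 0,"dz": 0,"rx": 0,"ry": 0,"rz": 3},
    {"dx": 0,"dy": 0,"dz": 0,"rx": 0,"ry": 0,"rz": 3},
    {"dx": 0,"dy": 0,"dz": 0,"rx": 0,"ry": 0,"rz": 3},
    {"dx": 0,"dy": 0,"dz": 0,"rx": 0,"ry": 0,"rz": 3},
    {"dx": 0,"dy": 0,"dz": 0,"rx": 0,"ry": 0,"rz": 3},
    {"dx": 0,"dy": 0,"dz": 0,"rx": 0,"ry": 0,"rz": 0},
  ],
)

```text
clock: 24.85
tcp_pos: [0.5007, -0.1872, 0.1044]
orientation: [-3.142, 0.0, 2.549]
wrist_force: [0.3, 0.6, 2.5]
width: 0.057
```

```bash
python3 av.py
```

```text
t 25.15 tcp [ 0.5007 -0.1872  0.1043] yaw 146.05352055669482 q6 -82.30178283924631
F [-0.0648 -0.1323  2.8515] M [ 0.0392 -0.0003 -0.0199] Fz sd 0.6064364475021209 comp mm 6.171660773639127 c mm -8.48131153550761 w 0.05718178296799122
```

Emit:
send_rows(
  moves=[
    {"dx": 0,"dy": 0,"dz": 0,"rx": 0,"ry": 0,"rz": 2},
    {"dx": 0,"dy": 0,"dz": 0,"rx": 0,"ry": 0,"rz": 2},
    {"dx": 0,"dy": 0,"dz": 0,"rx": 0,"ry": 0,"rz": 2},
    {"dx": 0,"dy": 0,"dz": 0,"rx": 0,"ry": 0,"rz": 2},
    {"dx": 0,"dy": 0,"dz": 0,"rx": 0,"ry": 0,"rz": 2},
    {"dx": 0,"dy": 0,"dz": 0,"rx": 0,"ry": 0,"rz": 2},
    {"dx": 0,"dy": 0,"dz": 0,"rx": 0,"ry": 0,"rz": 2},
    {"dx": 0,"dy": 0,"dz": 0,"rx": 0,"ry": 0,"rz": 0},
  ],
)

```text
clock: 25.95
tcp_pos: [0.5008, -0.1871, 0.1043]
orientation: [3.141, 0.0, 2.305]
wrist_force: [-0.4, -0.1, 3.7]
width: 0.0568
```

```bash
python3 av.py
```

```text
t 26.25 tcp [ 0.5008 -0.1871  0.1043] yaw 132.041299826251 q6 -68.28904225111233
F [0.3254 0.1389 2.8671] M [ 0.0764 -0.0808 -0.0477] Fz sd 0.577471637500269 comp mm 6.22367083223239 c mm -8.44829596781083 w 0.05754842899208912
```

Emit:
send_rows(
  moves=[
    {"dx": 0,"dy": 0,"dz": 0,"rx": 0,"ry": 0,"rz": 0},
    {"dx": 0,"dy": 0,"dz": 0,"rx": 0,"ry": 0,"rz": 0},
    {"dx": 0,"dy": 0,"dz": 0,"rx": 0,"ry": 0,"rz": 1},
    {"dx": 0,"dy": 0,"dz": 0,"rx": 0,"ry": 0,"rz": 1},
    {"dx": 0,"dy": 0,"dz": 0,"rx": 0,"ry": 0,"rz": 1},
    {"dx": 0,"dy": 0,"dz": 0,"rx": 0,"ry": 0,"rz": 1},
    {"dx": 0,"dy": 0,"dz": 0,"rx": 0,"ry": 0,"rz": 1},
    {"dx": 0,"dy": 0,"dz": 0,"rx": 0,"ry": 0,"rz": 0},
  ],
  grip_force=7,
)

```text
clock: 27.05
tcp_pos: [0.5007, -0.1872, 0.1043]
orientation: [-3.142, 0.0, 2.216]
wrist_force: [0.1, 0.2, 2.5]
width: 0.0573
```

```bash
python3 av.py
```

```text
t 27.35 tcp [ 0.5007 -0.1872  0.1043] yaw 127.01852204460873 q6 -63.270014009725145
F [0.1241 0.8655 2.528 ] M [ 0.1162 -0.0842 -0.0078] Fz sd 0.5833432710336007 comp mm 5.093340849512579 c mm -9.605236940120799 w 0.057104931348493614
```

Emit:
send_rows(
  moves=[
    {"dx": 0,"dy": 0,"dz": 0,"rx": 0,"ry": 0,"rz": 0.5},
    {"dx": 0,"dy": 0,"dz": 0,"rx": 0,"ry": 0,"rz": 0.5},
    {"dx": 0,"dy": 0,"dz": 0,"rx": 0,"ry": 0,"rz": 0.5},
    {"dx": 0,"dy": 0,"dz": 0,"rx": 0,"ry": 0,"rz": 0.5},
    {"dx": 0,"dy": 0,"dz": 0,"rx": 0,"ry": 0,"rz": 0.5},
    {"dx": 0,"dy": 0,"dz": 0,"rx": 0,"ry": 0,"rz": 0.5},
    {"dx": 0,"dy": 0,"dz": 0,"rx": 0,"ry": 0,"rz": 0.5},
    {"dx": 0,"dy": 0,"dz": 0,"rx": 0,"ry": 0,"rz": 0.5},
  ],
)

```text
clock: 28.15
tcp_pos: [0.5007, -0.1871, 0.1043]
orientation: [3.142, -0.0, 2.146]
wrist_force: [0.9, 0.8, 2.9]
width: 0.0574
```

```bash
python3 av.py 3
```

```text
t 28.3 tcp [ 0.5007 -0.1872  0.1043] yaw 123.01369739687239 q6 -59.26452761908385
F [0.5167 0.6888 2.4013] M [ 0.1306 -0.0895  0.0509] Fz sd 0.5044778309138236 comp mm 4.671056517243357 c mm -10.00505429233747 w 0.05691429075533535
```

Emit:
send_rows(
  moves=[
    {"dx": 0,"dy": 0,"dz": 0,"rx": 0,"ry": 0,"rz": 0.5},
    {"dx": 0,"dy": 0,"dz": 0,"rx": 0,"ry": 0,"rz": 0.5},
    {"dx": 0,"dy": 0,"dz": 0,"rx": 0,"ry": 0,"rz": 0.5},
    {"dx": 0,"dy": 0,"dz": 0,"rx": 0,"ry": 0,"rz": 0.5},
    {"dx": 0,"dy": 0,"dz": 0,"rx": 0,"ry": 0,"rz": 0.5},
    {"dx": 0,"dy": 0,"dz": 0,"rx": 0,"ry": 0,"rz": 0.5},
    {"dx": 0,"dy": 0,"dz": 0,"rx": 0,"ry": 0,"rz": 0.5},
    {"dx": 0,"dy": 0,"dz": 0,"rx": 0,"ry": 0,"rz": 0.5},
  ],
)

```text
clock: 29.1
tcp_pos: [0.5007, -0.1872, 0.1043]
orientation: [3.142, 0.0, 2.077]
wrist_force: [1.1, 0.6, 2.2]
width: 0.0575
```

```bash
python3 av.py 3
```

```text
t 29.25 tcp [ 0.5007 -0.1871  0.1043] yaw 119.01591153383856 q6 -55.2645249028667
F [1.0295 0.4317 2.7235] M [ 0.1405 -0.1028  0.0171] Fz sd 0.40559427622515387 comp mm 5.745134405433609 c mm -8.9580005134225 w 0.05724273429937318
```

Emit:
send_rows(
  moves=[
    {"dx": 0,"dy": 0,"dz": 0,"rx": 0,"ry": 0,"rz": 0.5},
    {"dx": 0,"dy": 0,"dz": 0,"rx": 0,"ry": 0,"rz": 0.5},
    {"dx": 0,"dy": 0,"dz": 0,"rx": 0,"ry": 0,"rz": 0.5},
    {"dx": 0,"dy": 0,"dz": 0,"rx": 0,"ry": 0,"rz": 0.5},
    {"dx": 0,"dy": 0,"dz": 0,"rx": 0,"ry": 0,"rz": 0.5},
    {"dx": 0,"dy": 0,"dz": 0,"rx": 0,"ry": 0,"rz": 0.5},
    {"dx": 0,"dy": 0,"dz": 0,"rx": 0,"ry": 0,"rz": 0.5},
    {"dx": 0,"dy": 0,"dz": 0,"rx": 0,"ry": 0,"rz": 0.5},
  ],
)

```text
clock: 30.05
tcp_pos: [0.5007, -0.1871, 0.1043]
orientation: [-3.142, -0.0, 2.007]
wrist_force: [0.4, 0.9, 2.2]
width: 0.0573
```

```bash
python3 av.py 3
```

```text
t 30.2 tcp [ 0.5007 -0.1872  0.1043] yaw 115.0145656404268 q6 -51.2646346237882
F [0.3613 1.0876 2.3894] M [ 0.1555 -0.1298  0.0451] Fz sd 0.27402945734179734 comp mm 4.631342672502704 c mm -10.034859758459175 w 0.05728587042306807
```

Emit:
send_rows(
  moves=[
    {"dx": 0,"dy": 0,"dz": 0,"rx": 0,"ry": 0,"rz": 0.5},
    {"dx": 0,"dy": 0,"dz": 0,"rx": 0,"ry": 0,"rz": 0.5},
    {"dx": 0,"dy": 0,"dz": 0,"rx": 0,"ry": 0,"rz": 0.5},
    {"dx": 0,"dy": 0,"dz": 0,"rx": 0,"ry": 0,"rz": 0.5},
    {"dx": 0,"dy": 0,"dz": 0,"rx": 0,"ry": 0,"rz": 0.5},
    {"dx": 0,"dy": 0,"dz": 0,"rx": 0,"ry": 0,"rz": 0},
    {"dx": 0,"dy": 0,"dz": 0,"rx": 0,"ry": 0,"rz": 0},
    {"dx": 0,"dy": 0,"dz": 0,"rx": 0,"ry": 0,"rz": 0},
  ],
)

```text
clock: 31.0
tcp_pos: [0.5008, -0.1871, 0.1043]
orientation: [3.141, -0.0, 1.964]
wrist_force: [1.4, 1.8, 2.2]
width: 0.057
```

```bash
python3 av.py 4
```

```text
t 31.2 tcp [ 0.5008 -0.1871  0.1043] yaw 112.52578480174424 q6 -48.77381065422479
F [0.9634 1.6741 2.3019] M [ 0.2849 -0.1862  0.17  ] Fz sd 0.15674044354428662 comp mm 4.339510960998999 c mm -10.32029307227516 w 0.057120183838959566
```

Emit:
send_rows(
  moves=[
    {"dx": 0,"dy": 0,"dz": 0,"rx": 0,"ry": 0,"rz": 0.3},
    {"dx": 0,"dy": 0,"dz": 0,"rx": 0,"ry": 0,"rz": 0.3},
    {"dx": 0,"dy": 0,"dz": 0,"rx": 0,"ry": 0,"rz": 0.3},
    {"dx": 0,"dy": 0,"dz": 0,"rx": 0,"ry": 0,"rz": 0.3},
    {"dx": 0,"dy": 0,"dz": 0,"rx": 0,"ry": 0,"rz": 0.3},
    {"dx": 0,"dy": 0,"dz": 0,"rx": 0,"ry": 0,"rz": 0},
    {"dx": 0,"dy": 0,"dz": 0,"rx": 0,"ry": 0,"rz": 0},
    {"dx": 0,"dy": 0,"dz": 0,"rx": 0,"ry": 0,"rz": 0},
  ],
)

```text
clock: 32.0
tcp_pos: [0.5008, -0.1871, 0.1043]
orientation: [3.141, -0.0, 1.938]
wrist_force: [2.0, 3.4, 2.4]
width: 0.0574
```

```bash
python3 av.py 5
```

```text
t 32.25 tcp [ 0.5008 -0.1871  0.1043] yaw 111.02320275685945 q6 -47.27553816190278
F [1.7782 2.8572 2.4463] M [ 0.487  -0.3857  0.4307] Fz sd 0.5135340815676646 comp mm 4.821108855824416 c mm -9.83045123840702 w 0.05752963823771102
```

Moment has risen to 0.43 N·m over 1.5°, so the lugs are on the stops. I'll relax the wrist straight away.

Emit:
send_rows(
  moves=[
    {"dx": 0,"dy": 0,"dz": 0,"rx": 0,"ry": 0,"rz": -1.2},
    {"dx": 0,"dy": 0,"dz": 0,"rx": 0,"ry": 0,"rz": -0.6},
    {"dx": 0,"dy": 0,"dz": 0,"rx": 0,"ry": 0,"rz": 0},
    {"dx": 0,"dy": 0,"dz": 0,"rx": 0,"ry": 0,"rz": 0},
    {"dx": 0,"dy": 0,"dz": 0,"rx": 0,"ry": 0,"rz": 0},
    {"dx": 0,"dy": 0,"dz": 0,"rx": 0,"ry": 0,"rz": 0},
    {"dx": 0,"dy": 0,"dz": 0,"rx": 0,"ry": 0,"rz": 0},
    {"dx": 0,"dy": 0,"dz": 0,"rx": 0,"ry": 0,"rz": 0},
  ],
)

```text
clock: 33.05
tcp_pos: [0.5007, -0.1872, 0.1043]
orientation: [-3.142, 0.0, 1.969]
wrist_force: [1.4, 3.0, 2.4]
width: 0.0574
```

```bash
python3 av.py 5
```

```text
t 33.3 tcp [ 0.5007 -0.1872  0.1044] yaw 112.82723073324873 q6 -49.07284888633036
F [1.2804 2.4091 2.2585] M [ 0.4269 -0.3182  0.0656] Fz sd 0.27145437203467504 comp mm 4.195053030258262 c mm -10.445970254464196 w 0.057521513287447014
```

Emit:
send_rows(
  moves=[
    {"dx": 0.03,"dy": 0.03,"dz": 0,"rx": 0,"ry": 0,"rz": 0},
    {"dx": 0,"dy": 0,"dz": -0.1,"rx": 0,"ry": 0,"rz": 0},
    {"dx": 0,"dy": 0,"dz": -0.1,"rx": 0,"ry": 0,"rz": 0},
    {"dx": 0,"dy": 0,"dz": -0.1,"rx": 0,"ry": 0,"rz": 0},
    {"dx": 0,"dy": 0,"dz": -0.1,"rx": 0,"ry": 0,"rz": 0},
    {"dx": 0,"dy": 0,"dz": 0,"rx": 0,"ry": 0,"rz": 0},
    {"dx": 0,"dy": 0,"dz": 0,"rx": 0,"ry": 0,"rz": 0},
    {"dx": 0,"dy": 0,"dz": 0,"rx": 0,"ry": 0,"rz": 0},
  ],
)

```text
clock: 34.1
tcp_pos: [0.5008, -0.187, 0.1082]
orientation: [-3.141, 0.0, 1.969]
wrist_force: [0.7, -1.7, 1.4]
width: 0.0574
```

```bash
python3 av.py 5
```

```text
t 34.35 tcp [ 0.5008 -0.1869  0.1083] yaw 112.82573139973242 q6 -49.026901244134976
F [ 0.4066 -1.956   1.0584] M [-0.2365 -0.0888  0.062 ] Fz sd 0.5791272543180022 comp mm 0.19451876919693634 c mm -10.49359658787456 w 0.05693029403223508
```

Emit:
send_rows(
  moves=[
    {"dx": -0.02,"dy": -0.01,"dz": 0,"rx": 0,"ry": 0,"rz": 0},
    {"dx": 0,"dy": 0,"dz": 0,"rx": 0,"ry": 0,"rz": 0},
    {"dx": 0,"dy": 0,"dz": 0,"rx": 0,"ry": 0,"rz": 0},
    {"dx": 0,"dy": 0,"dz": 0,"rx": 0,"ry": 0,"rz": 0},
    {"dx": 0,"dy": 0,"dz": 0,"rx": 0,"ry": 0,"rz": 0},
    {"dx": 0,"dy": 0,"dz": 0,"rx": 0,"ry": 0,"rz": 0},
    {"dx": 0,"dy": 0,"dz": 0,"rx": 0,"ry": 0,"rz": 0},
    {"dx": 0,"dy": 0,"dz": 0,"rx": 0,"ry": 0,"rz": 0},
  ],
  gripper=1,
)

```text
clock: 35.15
tcp_pos: [0.5009, -0.187, 0.1083]
orientation: [-3.142, -0.0, 1.969]
wrist_force: [-0.4, -0.1, -0.2]
width: 0.0856
```

Emit:
send_rows(
  moves=[
    {"dx": 0,"dy": 0,"dz": -0.5,"rx": 0,"ry": 0,"rz": 0},
    {"dx": 0,"dy": 0,"dz": -1,"rx": 0,"ry": 0,"rz": 0},
    {"dx": 0,"dy": 0,"dz": -2,"rx": 0,"ry": 0,"rz": 0},
    {"dx": 0,"dy": 0,"dz": -2,"rx": 0,"ry": 0,"rz": 0},
    {"dx": 0,"dy": 0,"dz": -2,"rx": 0,"ry": 0,"rz": 0},
    {"dx": 0,"dy": 0,"dz": -1,"rx": 0,"ry": 0,"rz": 0},
    {"dx": 0,"dy": 0,"dz": 0,"rx": 0,"ry": 0,"rz": 0},
    {"dx": 0,"dy": 0,"dz": 0,"rx": 0,"ry": 0,"rz": 0},
  ],
)

```text
clock: 35.95
tcp_pos: [0.5007, -0.1869, 0.193]
orientation: [-3.141, -0.0, 1.969]
wrist_force: [-0.1, 0.3, -0.5]
width: 0.0848
```

```bash
python3 st.py; python3 - <<'E'
from h import *
m=viewer.camera_model("wrist"); np.save("m11.npy",m["T"])
w=viewer.camera("wrist");cv2.imwrite("pics/wrist11.png",w)
s=viewer.camera("scene");cv2.imwrite("pics/scene11.png",s)
t=viewer.camera("top");cv2.imwrite("pics/top11.png",t)
cv2.imwrite("pics/z11.png",cv2.resize(s[180:290,265:405],(700,550),interpolation=cv2.INTER_CUBIC))
E
```

```text
35.95 [ 0.5007 -0.1869  0.193 ] [-3.1414 -0.0002  1.9691] F [-0.0834  0.3022 -0.4806] M [-0.0186  0.0115 -0.024 ] 0.08484355345787253 q6 -0.8560369728968471
```

View pics/z11.png

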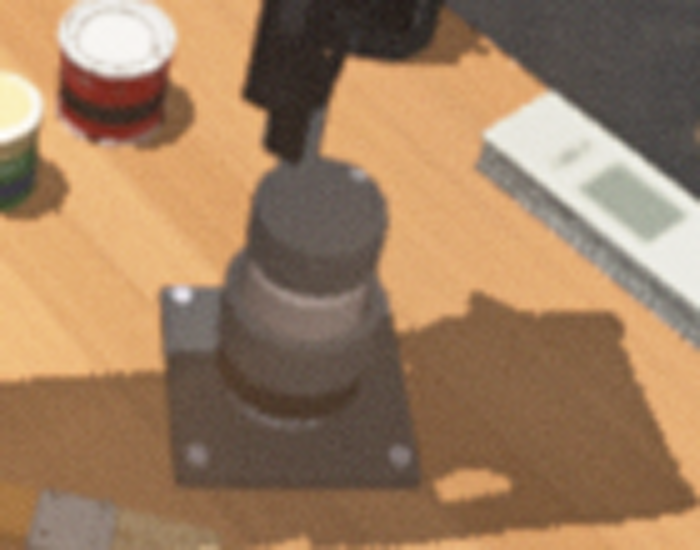

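View pics/wrist11.png

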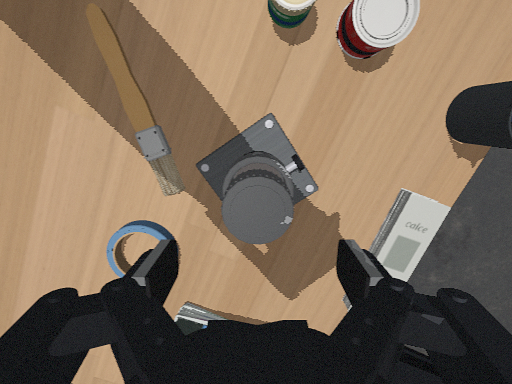

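The lid is released and looks level on the pot: wrist view (258,210), scene view upright. I'll clear the arm for a last height check.

Emit:
send_rows(
  moves=[
    {"dx": 0,"dy": 0,"dz": -2,"rx": 0,"ry": 0,"rz": 0},
    {"dx": 2,"dy": 0,"dz": -2,"rx": 0,"ry": 0,"rz": 0},
    {"dx": 4,"dy": 0,"dz": -1,"rx": 0,"ry": 0,"rz": 0},
    {"dx": 4,"dy": 0,"dz": 0,"rx": 0,"ry": 0,"rz": 0},
    {"dx": 4,"dy": 0,"dz": 0,"rx": 0,"ry": 0,"rz": 0},
    {"dx": 4,"dy": 0,"dz": 0,"rx": 0,"ry": 0,"rz": 0},
    {"dx": 2,"dy": 0,"dz": 0,"rx": 0,"ry": 0,"rz": 0},
    {"dx": 1,"dy": 0,"dz": 0,"rx": 0,"ry": 0,"rz": 0},
  ],
)

```text
clock: 36.9
tcp_pos: [0.4184, 0.008, 0.2424]
orientation: [-3.141, -0.001, 1.971]
wrist_force: [-0.1, 0.4, 1.0]
width: 0.0855
```

```bash
python3 - <<'E'
from h import *
s=viewer.camera("scene");cv2.imwrite("pics/scene12.png",s)
t=viewer.camera("top");cv2.imwrite("pics/top12.png",t)
print(robot.observe()["clock"],robot.observe()["tcp_pos"])
a,b=proj("scene",(.501,-.1875,.1355)),proj("top",(.501,-.1875,.1355)); print(a,b)
f=lambda im,p,r: cv2.resize(im[int(p[1])-r:int(p[1])+r,int(p[0])-r:int(p[0])+r],(400,400),interpolation=cv2.INTER_NEAREST)
cv2.imwrite("pics/z12.png",np.hstack([f(s,a,25),f(t,b,25)]))
E
```

```text
37.0 [0.419  0.0072 0.2428]
[329.0634 219.7772] [305.7258 163.9902]
```

View pics/z12.png

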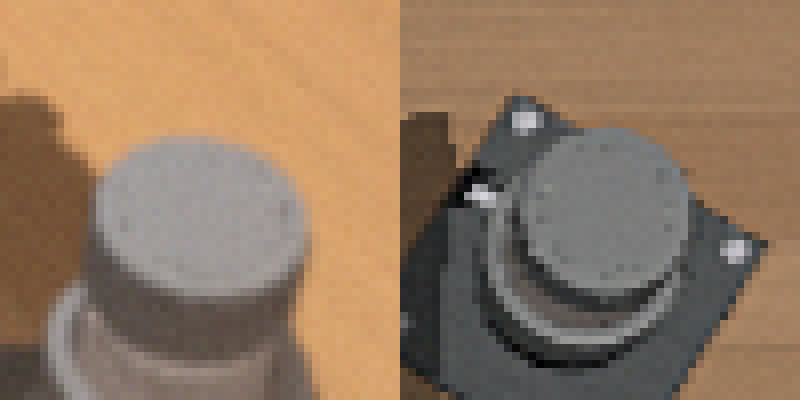

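View pics/top12.png

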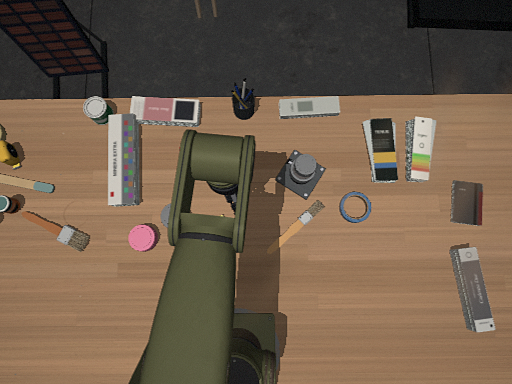

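```bash
python3 - <<'E'
from h import *
s=cv2.imread("pics/scene12.png");t=cv2.imread("pics/top12.png")
c1=(328.5,220.6);c2=(305.4,163.7)
print("tri",isect([ray("scene",*c1),ray("top",*c2)]))
h=cv2.cvtColor(s,cv2.COLOR_BGR2HSV)
print(s[220,328],s[232,328])
for lo in (120,130,140):
    m=(h[...,1]<70)&(h[...,2]>lo); m[236:]=0
    c,st,e=blob(m,328,220); print("scene",c,st,e)
ph=np.linspace(0,2*np.pi,60)
for tilt in (0,3,-3):
  for ax in ("x","y"):
    zz=np.tan(np.radians(tilt))*.029*(np.cos(ph) if ax=="x" else np.sin(ph))
    P=np.array([proj("scene",(.501+.029*np.cos(a),-.1875+.029*np.sin(a),.1355+z)) for a,z in zip(ph,zz)],np.float32)
    print(tilt,ax,cv2.fitEllipse(P))
E
```

```text
tri [ 0.5019 -0.1867  0.1318]
[155 157 161] [76 83 97]
scene [328.6778 220.6635] [316 211  26  20 419] ((328.6746520996094, 220.64837646484375), (18.970718383789062, 25.971891403198242), 102.11143493652344)
scene [328.7198 220.5845] [316 211  26  20 414] ((328.72747802734375, 220.5711669921875), (18.79961585998535, 25.879487991333008), 102.95712280273438)
scene [328.6961 220.4755] [316 211  26  20 408] ((328.7049560546875, 220.47543334960938), (18.670862197875977, 25.693767547607422), 102.16130828857422)
0 x ((329.103271484375, 220.0215301513672), (20.016475677490234, 27.595050811767578), 102.03528594970703)
0 y ((329.103271484375, 220.0215301513672), (20.016475677490234, 27.595050811767578), 102.03528594970703)
3 x ((329.1150817871094, 220.02020263671875), (20.733585357666016, 27.6036319732666), 99.09762573242188)
3 y ((329.09033203125, 220.01959228515625), (20.62163543701172, 27.62447166442871), 105.47999572753906)
-3 x ((329.0916748046875, 220.02166748046875), (19.278453826904297, 27.615802764892578), 104.53229522705078)
-3 y ((329.1164245605469, 220.02227783203125), (19.380897521972656, 27.60707664489746), 99.02867889404297)
```

```bash
python3 -c "
from cell import robot
print(robot.hand_in())"
```

```text
the job is handed in; nothing more can be done
None
```

The smaller grey lid is on the white pot, screwed clockwise onto the stops and released. I handed the job in at about 37 s of the 72 s allowed.

**What I did:** I set the lid on at about 4 N. It did not clearly drop in at once, so I turned it backward. After about 105° it dropped about 7 mm, with the press falling from 5.3 to 3.2 N. I then turned it forward about 85° until it met the stops, relaxed the wrist, took the load off the stand's spring and opened the gripper.

**Last checks:**
- **Level:** the lid's top outline in the scene view matches a level disc (ellipse angle 102.1–103.0° against 102.0°).
- **Seated depth:** the force and height readings put the lid's centre about 10 mm below the rim, which matches fully home.
- **Neighbouring items:** I never moved near the tin, tester pot or tape roll. The last top view shows the roll undisturbed, but the arm covers the tin and tester pot there. They looked undisturbed in the wrist view just before.

**What disagreed or fell short:**
- **Torque:** at the stop it briefly read 0.43 N·m, just over the 0.4 N·m mark, and I backed off at once.
- **Grip:** I asked for a 7 N grip for the last few degrees, but the gripper is rated from 20 N, so it may have stayed at 20 N.
- **Height from the cameras:** triangulating the lid top from the top and scene views gave 132 mm against about 135.5 mm expected. I put this down to the cameras' calibration error and one-pixel resolution.

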